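# Put the sanding kit away, sorting the pads by feel

## Task

Put the sanding kit away in the plywood tray. The sanding pads look alike, so drag each over the bench to feel its grit: the coarse ones, which drag much harder, go in the row nearest the robot and the fine ones in the far row, side by side, grit down and flat on the tray floor. The filler tin goes lid up and the edge-sanding block on its sole in the side well, both flat on the floor; leave the mug, the toy car and the tape roll where they are.

Things in the scene. Friction and masses are not known exactly. Their poses are not given: they have to be found in the camera images.
- pad_1: hand sanding pad: flat sole 90 x 54 mm, 14 mm thick, grit sheet beneath, with an upright wooden grip rib 70 mm long, 16 mm thick, rising from 14 to 50 mm, along the middle of its top. About 0.35 kg. Origin: centre of the underside; x along the rib and the 90 mm side, z up. 4 to 6 of the six pads are present: 1 to 3 coarse, 1 to 3 fine; the name does not tell which
- pad_2: another pad, same in shape, size, axes and look, coarse or fine, may be absent. Feel: dragged along its rib, a coarse pad resists with 0.9 to 1.1 times the force pressing it on the bench (its weight included), a fine one with 0.15 to 0.25 times; dragged across its rib a coarse pad tips and digs in
- pad_3: another pad, same in shape, size, axes and look as pad_1, coarse or fine, may be absent
- pad_4: another pad, same in shape, size, axes and look as pad_1, coarse or fine, may be absent
- pad_5: another pad, same in shape, size, axes and look as pad_1, coarse or fine, may be absent
- pad_6: another pad, same in shape, size, axes and look as pad_1, coarse or fine, may be absent
- tray: open plywood sanding-kit tray fixed to the bench, 214 mm (x) by 256 mm (y) outside; walls and dividers 6 mm thick, all rims 22 mm above the bench, floor 5 mm thick. Origin: centre of the underside; x points away from the robot, y to its left (turned by up to 0.18 rad), z up. Two rows side by side in x, and a side well at their +y end
- tray_near (a point): centre of the floor of the row nearest the robot, 5 mm above the bench; axes as the tray. The row is 98 mm (x) by 174 mm (y) inside and just holds three pads side by side, their ribs along x
- tray_far (a point): centre of the floor of the row farther from the robot, 5 mm above the bench; axes and size as the near row
- tray_well (a point): centre of the floor of the side well, to the robot's left of the rows, 5 mm above the bench; axes as the tray. The well is 202 mm (x) by 64 mm (y) inside
- tin: round tin of wood filler with a metal lid, 58 mm across, 46 mm high, about 0.18 kg, standing lid up. Origin: centre of the underside, z up
- edger: aluminium edge-sanding block with a wooden core, 130 mm long, 40 mm wide, 52 mm high, about 0.32 kg, lying on its sole. Origin: centre of the underside; x along its length, z up
- mug: white mug of pencils, 80 mm across, stands by: leave it alone. Origin: centre of the underside
- model_car: grey toy car, 74 mm long, stands by: leave it alone. Origin: centre, at bench height
- tape_roll: roll of paper tape lying flat, 100 mm across, stands by: leave it alone. Origin: centre of the underside
Things that resemble listed ones, but are neither listed nor needed, are in the scene too. What is shaped like the pad_2 but blue or pink is not meant.

How it is judged:
On the way:
1. at least one pad is dragged flat over the bench to feel its grit (((linear speed of pad_1 above 0.005 m/s and contact force between pad_1 and bench_c0 above 0.3 N and angle between pad_1's own z axis and vertical below 0.1 rad) or (linear speed of pad_2 above 0.005 m/s and contact force between pad_2 and bench_c0 above 0.3 N and angle between pad_2's own z axis and vertical below 0.1 rad) or (linear speed of pad_3 above 0.005 m/s and contact force between pad_3 and bench_c0 above 0.3 N and angle between pad_3's own z axis and vertical below 0.1 rad) or (linear speed of pad_4 above 0.005 m/s and contact force between pad_4 and bench_c0 above 0.3 N and angle between pad_4's own z axis and vertical below 0.1 rad) or (linear speed of pad_5 above 0.005 m/s and contact force between pad_5 and bench_c0 above 0.3 N and angle between pad_5's own z axis and vertical below 0.1 rad) or (linear speed of pad_6 above 0.005 m/s and contact force between pad_6 and bench_c0 above 0.3 N and angle between pad_6's own z axis and vertical below 0.1 rad))), for 0.15 s.
At the end, for the whole second after the job is handed in: every coarse pad lies in the tray's near row and every fine pad in its far row, the tin stands and the edge-sanding block lies in the side well, all within 4 mm of the tray floor, tilted less than 0.1 rad and at rest (x of coarse_pad_A in the frame of tray between -0.072 and -0.032 m and y of coarse_pad_A in the frame of tray between -0.11 and 0.04 m and x of coarse_pad_B in the frame of tray between -0.072 and -0.032 m and y of coarse_pad_B in the frame of tray between -0.11 and 0.04 m and x of coarse_pad_C in the frame of tray between -0.072 and -0.032 m and y of coarse_pad_C in the frame of tray between -0.11 and 0.04 m and x of fine_pad_A in the frame of tray between 0.032 and 0.072 m and y of fine_pad_A in the frame of tray between -0.11 and 0.04 m and x of fine_pad_B in the frame of tray between 0.032 and 0.072 m and y of fine_pad_B in the frame of tray between -0.11 and 0.04 m and x of fine_pad_C in the frame of tray between 0.032 and 0.072 m and y of fine_pad_C in the frame of tray between -0.11 and 0.04 m and y of tin in the frame of tray between 0.07 and 0.11 m and x of tin in the frame of tray between -0.09 and 0.09 m and y of edger in the frame of tray between 0.07 and 0.11 m and x of edger in the frame of tray between -0.09 and 0.09 m and z of each of pad_1, pad_2, pad_3, pad_4, pad_5, pad_6, tin, edger in the frame of tray below 0.009 m and angle between each of pad_1, pad_2, pad_3, pad_4, pad_5, pad_6, tin, edger's own z axis and vertical below 0.1 rad and linear speed of each of pad_1, pad_2, pad_3, pad_4, pad_5, pad_6, tin, edger below 0.01 m/s); the robot touches nothing.
It fails at once if the mug is moved more than 30 mm (distance of mug from where it was at the start of the episode above 0.03 m).
It fails at once if the toy car is moved more than 30 mm (distance of model_car from where it was at the start of the episode above 0.03 m).
It fails at once if the tape roll is moved more than 30 mm (distance of tape_roll from where it was at the start of the episode above 0.03 m).
Of pad_1, pad_2, pad_3, pad_4, pad_5, pad_6 only 4 to 6 are there at a start; the rules pass over those that are not, and their reading is None.
At some moment in a run one of pad_1, pad_2, pad_3, pad_4, pad_5, pad_6, tin, edger may be knocked a few centimetres aside while the robot is not near it.
Once in a run the grip may slacken for a moment while it holds something.
It also fails if it takes over 210 s, if anything falls off the work surface, if the arm or the gripper's body presses on something with over 40 N, if the wrist force passes 120 N, or if a joint passes its speed limit or range.

## Robot

A 7-joint arm with a two-finger parallel gripper is mounted at the origin on the work surface. World frame = base frame: x ahead of the robot, y to its left, z up, the work surface at z = 0. Lengths are in m, angles in rad, forces in N, time in s.
With the tool pointing down it reaches from about 0.4 to 0.85 m from the base axis. Payload 4.5 kg.
Tool frame: the origin (TCP) lies on the mounting face of the last link; the fingertips stand 166 mm ahead of it and the grasp point (between the pads) lies 147 mm ahead of it; z points along the fingers, y is the line along which they close (so a half turn about z gives the same grasp; the last joint's range is limited). The gripper opens to 88 mm and grips with 3 to 60 N. Pads are 18 mm wide; open, the fingers measure 123 mm over their backs; the gripper's body (75 mm by 187 mm) begins 45 mm behind the grasp point.
Start: joints at [-1.212, 0.689, -0.195, 1.565, 0.157, 0.902, -0.215], TCP at [0.199, 0.592, 0.405] pointing down, gripper open.
Joint ranges: [-3.01, 3.01], [-0.46, 2.08], [-1.47, 1.51], [0.13, 2.56], [-1, 4.14], [0.04, 2.09], [-2.66, 2.66]. Speed limits (rad/s): [2.57, 2.57, 3.14, 3.14, 3.14, 3.14, 3.14].

## Interface

Orientations are given as a unit quaternion [x, y, z, w].
In Python, from plant import r, snapshot gives the robot as it stands. The module is installed in compiled form; this text tells all that it offers.
- The arm moves only by the tool move_arm, never from a script. Its argument "rows" is a list of rows, each a list of 5 numbers: the shift along the tool's x, y, z in m, then the turn about the tool's z in rad, then the finger opening in m, from 0 to 0.0881. In form: [[dx, dy, dz, spin, claw], ...]. A call has 1 to 10 rows; each row shifts and turns the commanded pose from where the row before left it, along the tool's axes as they then stand; what a row does not reach is not made up. A row lasts 1/12 s, in which the tool goes at most 41.7 mm and 7.16 degrees, less where a joint would pass 70% of its speed; a pose out of reach is approached as far as the arm can. A call with a gripper value outside its range is refused whole. The fingers move at their own pace and stop on an object; "newtons" is the grip in N (left out, the last holds). Time passes only in rows, so rows that do not move let the fingers close. It gives the time, the measured TCP pose, the force, the opening and the grip force at its end, in the units of the state.
- r.get_state(): the state, without advancing time (a new reading comes with each control period).
- snapshot(name): name is "scene" or "top"; returns a dict with "color" (384x512x3 uint8, red, green, blue), "depth" (384x512 float32, m along the optical axis (not along the pixel's ray), 0 where there is no reading), "mtx" (3x3 intrinsics, pixels), "eye" and "orientation" of the camera in the world. Camera axes: x right, y up, looking along -z (the intrinsics and any distortion apply to the point x, -y, -z); pixel columns grow to the right and rows downward; lengths in m; the calibration is good to about 2 mm. A picture is of the moment at which its call begins.
- r.finish_job(): hands the job in; it is judged then, once.
The state is a dict: "clock": time; "q": joint angles; "qd": joint speeds; "joint_torque": joint torques, N m; "tool_pos": TCP position; "eef_rot": TCP orientation; "contact_force": force on the tool from outside, world axes, zero at the start; "moment": the same for the moment, N m; "opening": opening from 0.0 (shut) to 1.0 (fully open); "finger_force": force on a finger pad.
Only numpy, scipy, OpenCV 4.12 (cv2) and the standard library are available. Lean on these libraries where they do the work, as an engineer would, in place of code of your own. Each camera call takes 0.05 s, during which the arm holds its last target. There are 200 camera calls.

## Working session

There is one attempt and no reset: what is moved stays moved. The work goes in short steps, Python scripts to look and compute and a tool call to move; the robot and the scene stay as the last step left them, time stands still between calls to the robot, and variables do not carry over. Pictures are saved under pics/ and viewed, at most 14 in all, crops included, and the job is handed in when it is done.

Besides the shell and the picture viewer there is one more tool, called after "Request:" as name(argument=value, ...) on one line, values as JSON. move_arm: Moves the arm, as the interface text tells. Its arguments: {"type":"object","properties":{"rows":{"type":"array"},"newtons":{"type":"number"}},"required":["rows"]}

```bash
mkdir -p pics
cat > h.py <<'E'
import numpy as np, cv2
from plant import r, snapshot
from scipy.spatial.transform import Rotation as R
def snap(n,f=None):
    s=snapshot(n)
    if f: cv2.imwrite('pics/'+f,s['color'][:,:,::-1])
    return s
def cloud(s):
    K=np.array(s['mtx']);d=s['depth'];v,u=np.mgrid[:d.shape[0],:d.shape[1]]
    p=np.stack([(u-K[0,2])/K[0,0]*d,-(v-K[1,2])/K[1,1]*d,-d],-1)
    o=np.array(s['orientation'])
    M=R.from_quat(o).as_matrix() if o.size==4 else o
    return p@M.T+np.array(s['eye'])
E
python3 - <<'E'
from h import *
a=snap('scene','s0.png');b=snap('top','t0.png')
for s in(a,b):
    print(s['mtx'],s['eye'],s['orientation'],[k for k in s])
s=r.get_state();print(s['clock'],s['tool_pos'],s['eef_rot'],s['opening'],R.from_quat(s['eef_rot']).as_matrix().round(3))
np.savez('top0.npz',c=b['color'],P=cloud(b));np.savez('sc0.npz',c=a['color'],P=cloud(a))
E
```

```text
[[489.62012491   0.         247.5038513 ]
 [  0.         489.62012491 190.06462752]
 [  0.           0.           1.        ]] [ 1.40387665 -0.75926032  1.20902452] [0.34481312 0.15141986 0.38952823 0.84050205] ['color', 'depth', 'mtx', 'eye', 'orientation']
[[472.24105969   0.         260.19597706]
 [  0.         472.24105969 185.2000685 ]
 [  0.           0.           1.        ]] [ 0.41203027 -0.01199573  1.61645771] [-0.04459045  0.03241658  0.70859549 -0.70345809] ['color', 'depth', 'mtx', 'eye', 'orientation']
0.1 [0.19938398 0.59204867 0.40399124] [ 1.61651230e-01  9.86847615e-01 -8.11852507e-04 -6.80756196e-05] 0.9995112300464045 [[-0.948  0.319 -0.   ]
 [ 0.319  0.948 -0.002]
 [-0.    -0.002 -1.   ]]
```

View pics/t0.png

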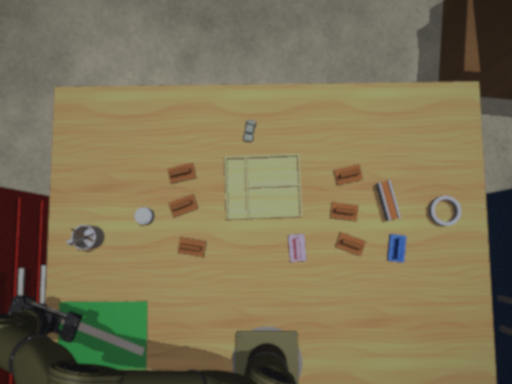

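View pics/s0.png

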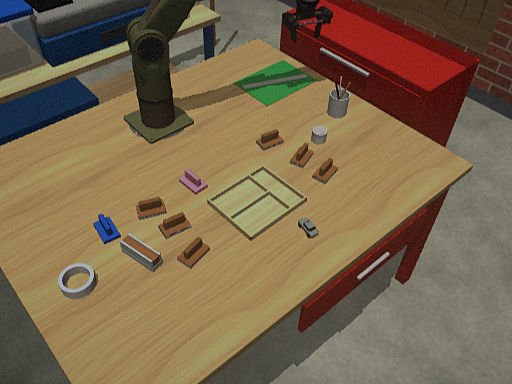

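The top view shows six brown pads: left at (181,173), (183,206), (192,246) and right at (348,175), (344,211), (350,244). The tray is at (262,187) with its well on the left, the tin at (144,216) and the edger at (387,200). The distractors are the pink and blue pads, car, tape and mug.

```bash
cat >> h.py <<'E'
def blobs(s,zlo=0.02,zhi=0.09,minpx=25):
    "height blobs on the bench: centroid, long-axis angle, extents"
    P=cloud(s);m=((P[...,2]>zlo)&(P[...,2]<zhi)&(s['depth']>0)&(P[...,0]>0.3)).astype(np.uint8)
    n,l,st,c=cv2.connectedComponentsWithStats(m);out=[]
    for i in range(1,n):
        if st[i,4]<minpx: continue
        q=P[l==i];(cx,cy),(w,h),_=rr=cv2.minAreaRect((q[:,:2]*1000).astype(np.float32))
        e,V=np.linalg.eigh(np.cov(q[:,:2].T));a=np.arctan2(V[1,1],V[0,1])
        if a>np.pi/2:a-=np.pi
        if a<-np.pi/2:a+=np.pi
        out.append((c[i].round().astype(int).tolist(),st[i,4],[round(cx/1000,4),round(cy/1000,4)],q.mean(0).round(4).tolist(),round(float(a),3),[round(w),round(h)],round(float(np.percentile(q[:,2],95)),3),s['color'][l==i].mean(0).round().astype(int).tolist()))
    return out
E
python3 - <<'E'
from h import *
s=snap('top')
P=cloud(s)
print('bench z',P[300,200],P[120,400],P[150,150], 'tray floor',P[172,280],P[205,280])
for t in(0.007,0.028):
    print(t)
    for o in blobs(s,t,0.09): print(*o)
# tray by rims
m=((P[...,2]>0.012)&(P[...,2]<0.032)).astype(np.uint8);m[:,:215]=0;m[:,310:]=0;m[:145]=0;m[230:]=0
q=P[m>0][:,:2];print('tray',cv2.minAreaRect((q*1000).astype(np.float32)),len(q))
E
```

```text
bench z [ 0.20214506  0.2204452  -0.00184138] [ 0.81263401 -0.47191751  0.00185265] [0.71542968 0.39856764 0.00093338] tray floor [ 0.63400217 -0.05329492  0.00179941] [ 0.51967168 -0.05190923  0.00771613]
0.007
[250, 131] 209 [0.7769, 0.0515] [0.7751, 0.0505, 0.0243] -0.171 [39, 77] 0.036 [116, 118, 109]
[265, 186] 1957 [0.584, 0.0055] [0.5847, -0.0006, 0.0146] -1.498 [222, 264] 0.027 [150, 151, 113]
[182, 173] 418 [0.6329, 0.2842] [0.6304, 0.283, 0.0238] -1.323 [56, 92] 0.053 [119, 81, 52]
[348, 175] 434 [0.621, -0.2868] [0.6201, -0.2842, 0.0237] -1.354 [64, 95] 0.053 [126, 86, 55]
[238, 175] 25 [0.6215, 0.0915] [0.6235, 0.0899, 0.0105] -0.733 [17, 36] 0.015 [157, 161, 122]
[256, 178] 37 [0.613, 0.0277] [0.6121, 0.0279, 0.0106] 1.078 [36, 27] 0.015 [157, 161, 122]
[388, 200] 608 [0.534, -0.416] [0.5302, -0.409, 0.045] 0.232 [140, 57] 0.057 [129, 106, 91]
[183, 206] 425 [0.5203, 0.2768] [0.5193, 0.2765, 0.0234] -1.197 [60, 99] 0.053 [123, 84, 54]
[445, 211] 470 [0.4994, -0.6037] [0.4954, -0.6009, 0.0317] -1.416 [100, 110] 0.043 [126, 125, 125]
[344, 211] 426 [0.4985, -0.2689] [0.495
[... 1421 characters left out ...]
 0.061] 0.857 [80, 55] 0.089 [83, 79, 76]
[74, 238] 73 [0.4069, 0.6305] [0.412, 0.6265, 0.0676] -0.8 [20, 44] 0.088 [96, 92, 89]
[298, 248] 106 [0.375, -0.1074] [0.3753, -0.1069, 0.0493] 0.068 [66, 16] 0.055 [150, 125, 145]
[352, 244] 110 [0.3872, -0.2863] [0.387, -0.2857, 0.0493] 1.22 [68, 16] 0.055 [114, 75, 48]
[399, 248] 137 [0.3717, -0.441] [0.3725, -0.4396, 0.0471] -0.128 [19, 69] 0.056 [47, 78, 136]
[81, 245] 60 [0.385, 0.5991] [0.3884, 0.6067, 0.0604] 1.031 [49, 14] 0.087 [83, 79, 76]
[191, 247] 108 [0.3799, 0.2471] [0.3799, 0.2454, 0.0486] 1.406 [69, 16] 0.056 [112, 74, 47]
tray ((580.1489868164062, 16.18914794921875), (221.11111450195312, 277.3982238769531), 1.7185695171356201) 948
```

```bash
cat >> h.py <<'E'
def ray(s,u,v,z):
    K=np.array(s['mtx']);d=np.stack([(np.asarray(u)-K[0,2])/K[0,0],-(np.asarray(v)-K[1,2])/K[1,1],-np.ones(np.shape(u))],-1)@R.from_quat(s['orientation']).as_matrix().T
    e=np.array(s['eye']);return e+d*((z-e[2])/d[...,2])[...,None]
def tray(s,box):
    c=s['color'].astype(float);u0,u1,v0,v1=box
    m=np.zeros(c.shape[:2],np.uint8);m[v0:v1,u0:u1]=((c[...,1]>0.93*c[...,0]))[v0:v1,u0:u1]
    m=cv2.morphologyEx(m,cv2.MORPH_CLOSE,np.ones((5,5)));m=cv2.morphologyEx(m,cv2.MORPH_OPEN,np.ones((3,3)))
    k=max(cv2.findContours(m,0,cv2.CHAIN_APPROX_NONE)[0],key=cv2.contourArea)
    p=ray(s,k[:,0,0],k[:,0,1],0.022)[:,:2]
    (cx,cy),(w,h),a=cv2.minAreaRect((p*1000).astype(np.float32))
    return p,(cx,cy),(w,h),a
E
python3 - <<'E'
from h import *
for n,b in(('top',(205,325,140,235)),('scene',(195,320,155,250))):
    s=snap(n);print(s['color'][120,300],s['color'][180,250],s['color'][205,280])
    p,c,wh,a=tray(s,b);print(n,c,wh,a)
    # line fits per side in the rect frame
    th=np.deg2rad(a if abs(a)<45 else a-90);Rm=np.array([[np.cos(th),np.sin(th)],[-np.sin(th),np.cos(th)]])
    q=(p-np.array(c)/1000)@Rm.T
    ex=q.max(0)
    for ax in(0,1):
        o=1-ax
        for sg in(-1,1):
            k=(np.abs(q[:,ax]-sg*ex[ax])<0.008)&(np.abs(q[:,o])<0.8*ex[o]);f=np.polyfit(q[k,o],q[k,ax],1);print(ax,sg,k.sum(),f.round(4),'th',round(th,4))
E
```

```text
[156 142  95] [157 161 121] [157 161 121]
top (564.0204467773438, 4.2607421875) (259.15966796875, 401.12359619140625) 1.4613112211227417
0 -1 93 [-0.016  -0.1262] th 0.0255
0 1 77 [-0.002   0.1274] th 0.0255
1 -1 3 [30.8111  2.9439] th 0.0255
1 1 4 [-0.9623  0.1015] th 0.0255
[163 135  88] [143 144  99] [166 157 109]
scene (575.4140625, 6.3232421875) (235.93032836914062, 256.9266357421875) 1.66400146484375
0 -1 22 [-0.0184 -0.1118] th 0.029
0 1 50 [1.00e-04 1.15e-01] th 0.029
1 -1 39 [ 0.0003 -0.127 ] th 0.029
1 1 39 [-0.001   0.1265] th 0.029
```

```bash
sed -i "s/def tray(s,box)/def tray(s,box,t)/; s/((c\[...,1\]>0.93\*c\[...,0\]))/(c[...,2]>t*c[...,0])/" h.py
python3 - <<'E'
from h import *
for n,b,t in(('top',(205,325,140,235),.69),('scene',(195,320,155,250),.61)):
    s=snap(n)
    p,c,wh,a=tray(s,b,t);print(n,c,wh,a)
    th=np.deg2rad(a if abs(a)<45 else a-90);Rm=np.array([[np.cos(th),np.sin(th)],[-np.sin(th),np.cos(th)]])
    q=(p-np.array(c)/1000)@Rm.T
    ex=q.max(0);L={}
    for ax in(0,1):
        o=1-ax
        for sg in(-1,1):
            k=(np.abs(q[:,ax]-sg*ex[ax])<0.007)&(np.abs(q[:,o])<0.85*ex[o]);f=np.polyfit(q[k,o],q[k,ax],1);L[ax,sg]=f;print(ax,sg,k.sum(),f.round(4))
    off=np.array([(L[0,-1][1]+L[0,1][1])/2,(L[1,-1][1]+L[1,1][1])/2]);
    sl=np.mean([L[1,-1][0],L[1,1][0],-L[0,-1][0],-L[0,1][0]])
    print('centre',np.array(c)/1000+Rm.T@off,'angle',th+sl,'size',L[0,1][1]-L[0,-1][1],L[1,1][1]-L[1,-1][1])
print(r.get_state()['clock'])
E
```

```text
top (584.0458374023438, 6.2498931884765625) (215.11256408691406, 255.98477172851562) 1.6103798151016235
0 -1 65 [-0.0026 -0.1058]
0 1 64 [-0.0074  0.1057]
1 -1 54 [-0.0039 -0.1261]
1 1 54 [0.0003 0.1265]
centre [0.58399327 0.00645922] angle 0.029715491259168936 size 0.21151947011629166 0.252521845795565
scene (582.5283203125, 2.8468475341796875) (238.0073699951172, 265.8731384277344) 0.9164780974388123
0 -1 37 [ 0.0066 -0.1151]
0 1 27 [-0.0025  0.1147]
1 -1 17 [-0.0229 -0.1286]
1 1 42 [0.009  0.1305]
centre [0.5823368  0.00379332] angle 0.011495302842940737 size 0.2297800107956024 0.25909638836645543
0.35
```

```bash
cat >> h.py <<'E'
TC=np.array([.584,.0065]);TA=.029
def tw(tx,ty): return TC+np.array([np.cos(TA)*tx-np.sin(TA)*ty,np.sin(TA)*tx+np.cos(TA)*ty])
def plan(x,y,zg,yaw,half=True):
    "spin, then shift in the tool frame after that spin; zg = grasp point height"
    s=r.get_state();M=R.from_quat(s['eef_rot']).as_matrix();psi=np.arctan2(M[1,0],M[0,0])
    per=np.pi if half else 2*np.pi
    d=(yaw-psi+per/2)%per-per/2
    M2=M@R.from_rotvec([0,0,-d]).as_matrix()
    t=np.array([x,y,zg+.147])-np.array(s['tool_pos'])
    print('t%.2f psi %.3f spin %.3f shift'%(s['clock'],psi,-d),(M2.T@t).round(4),'alt spin %.2f'%(-d-np.sign(-d)*np.pi),'tilt',M[:2,2].round(3),'q7 %.2f'%s['q'][6],'F',np.round(s['contact_force'],1),'open %.3f ff'%s['opening'],s['finger_force'],'grasp pt',(np.array(s['tool_pos'])+M[:,2]*.147).round(4))
E
python3 - <<'E'
from h import *
plan(.484,.4045,.042,.029)
E
```

```text
t0.35 psi 2.817 spin -0.354 shift [-0.279  -0.1959  0.2156] alt spin 2.79 tilt [-0. -0.] q7 -0.22 F [-0.6 -0.3 -0.3] open 1.002 ff 0.0 grasp pt [0.1994 0.5922 0.2575]
```

Request:
move_arm(rows=[[0,0,0,-0.09,0.088],[0,0,0,-0.09,0.088],[0,0,0,-0.09,0.088],[0,0,0,-0.084,0.088],[-0.02,-0.014,0,0,0.088],[-0.03,-0.021,0,0,0.088],[-0.03,-0.021,0,0,0.088],[-0.03,-0.021,0,0,0.088],[-0.03,-0.021,0,0,0.088],[-0.03,-0.021,0,0,0.088]])

```text
clock: 1.18
tool_pos: [0.3742, 0.4772, 0.4048]
eef_rot: [-0.015, 1.0, 0.0, 0.0]
contact_force: [1.3, 0.4, 0.4]
opening: 0.998
finger_force: 0.0
```

Request:
move_arm(rows=[[-0.03,-0.021,0,0,0.088],[-0.03,-0.021,0,0,0.088],[-0.03,-0.021,0.02,0,0.088],[-0.019,-0.0139,0.03,0,0.088],[0,0,0.03,0,0.088],[0,0,0.03,0,0.088],[0,0,0.03,0,0.088],[0,0,0,0,0.088],[0,0,0,0,0.088]])

```text
clock: 1.93
tool_pos: [0.4836, 0.4044, 0.2638]
eef_rot: [-0.015, 1.0, -0.001, -0.001]
contact_force: [0.3, 1.0, 1.1]
opening: 1.0
finger_force: 0.0
```

Run:
```python
from h import *
plan(.484,.4045,.042,.029)
s=snap('top','t1.png')
for o in blobs(s,.028): print(*o[:6])
```

```text
t1.93 psi -3.112 spin 0.000 shift [-0.0006  0.0002  0.0748] alt spin -3.14 tilt [-0.002 -0.002] q7 0.53 F [0.3 1.  1.1] open 1.000 ff 0.0 grasp pt [0.4833 0.4041 0.1168]
[249, 129] 64 [0.7812, 0.0499] [0.7802, 0.0503, 0.0336] -0.417 [24, 36]
[180, 172] 113 [0.632, 0.2847] [0.631, 0.2846, 0.0476] -1.345 [17, 70]
[350, 173] 112 [0.6215, -0.2854] [0.6207, -0.2849, 0.0489] -1.348 [17, 70]
[389, 200] 546 [0.5306, -0.4122] [0.5302, -0.4105, 0.0487] 0.244 [129, 43]
[446, 210] 342 [0.496, -0.602] [0.4956, -0.6019, 0.0369] 1.516 [99, 99]
[182, 205] 112 [0.5201, 0.2785] [0.5198, 0.2772, 0.0473] -1.217 [17, 71]
[346, 211] 110 [0.4963, -0.268] [0.4956, -0.2678, 0.0491] 1.436 [69, 16]
[82, 228] 53 [0.4466, 0.5982] [0.4444, 0.6035, 0.0653] -1.07 [13, 49]
[91, 240] 233 [0.4071, 0.5767] [0.4059, 0.5722, 0.0615] -1.004 [54, 78]
[76, 237] 54 [0.4169, 0.6219] [0.4163, 0.621, 0.0642] -0.051 [29, 9]
[298, 248] 106 [0.3751, -0.1074] [0.3753, -0.1069, 0.0494] 0.066 [66, 16]
[352, 244] 110 [0.3874, -0.2859] [0.3869, -0.2856, 0.0496] 1.22 [69, 16]
[399, 248] 136 [0.3718, -0.4409] [0.3725, -0.4393, 0.048] -0.127 [19, 69]
[191, 247] 109 [0.3797, 0.2466] [0.3799, 0.2457, 0.0482] 1.412 [69, 16]
```

Request:
move_arm(rows=[[0,0,0.025,0,0.088],[0,0,0.025,0,0.088],[0,0,0.025,0,0.088],[0,0,0,0,0.04],[0,0,0,0,0.04],[0,0,0,0,0.04],[0,0,0,0,0.04],[0,0,0,0,0.04],[0,0,0,0,0.04]], newtons=20)

```text
clock: 2.73
tool_pos: [0.4847, 0.4061, 0.1922]
eef_rot: [-0.015, 1.0, 0.002, 0.002]
contact_force: [-0.5, 1.9, 7.8]
opening: 0.65
finger_force: 20.0
```

Request:
move_arm(rows=[[0,0,-0.015,0,0.04],[0,0,-0.025,0,0.04],[0,0,-0.03,0,0.04],[0,0,-0.03,0,0.04],[-0.01,-0.02,0,0,0.04],[-0.015,-0.03,0,0,0.04],[-0.015,-0.03,0,0,0.04],[-0.015,-0.03,0,0,0.04],[-0.015,-0.03,0,0,0.04],[-0.015,-0.03,0,0,0.04]])

```text
clock: 3.57
tool_pos: [0.5744, 0.2354, 0.2903]
eef_rot: [-0.015, 1.0, -0.0, 0.0]
contact_force: [0.2, 0.5, -2.1]
opening: 0.652
finger_force: 20.0
```

Request:
move_arm(rows=[[-0.015,-0.03,0,0,0.04],[-0.015,-0.03,0,0,0.04],[-0.015,-0.03,0,0,0.04],[-0.015,-0.03,0,0,0.04],[-0.012,-0.021,0,0,0.04],[0,0,0,0,0.04],[0,0,0,0,0.04]])

```text
clock: 4.15
tool_pos: [0.6505, 0.0956, 0.2898]
eef_rot: [-0.012, 1.0, -0.001, -0.0]
contact_force: [-0.8, -0.1, -3.1]
opening: 0.65
finger_force: 20.0
```

Run:
```python
from h import *
plan(*tw(.068,.09),.048,.029)
s=snap('scene','s1.png')
```

```text
t4.15 psi -3.117 spin -0.004 shift [0.001  0.003  0.0948] alt spin 3.14 tilt [-0.    -0.002] q7 1.05 F [-0.8 -0.1 -3.1] open 0.650 ff 19.997984608635306 grasp pt [0.6505 0.0954 0.1428]
```

View pics/s1.png

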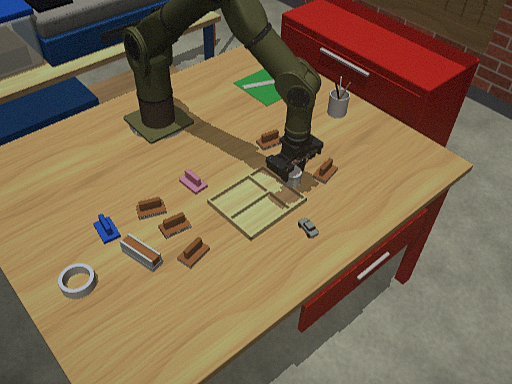

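The tin is held over the well (around (294,175) in the scene view). I'll lower it, release it, then rise.

Request:
move_arm(rows=[[0.001,0.003,0.02,-0.004,0.04],[0,0,0.03,0,0.04],[0,0,0.02,0,0.04],[0,0,0.01,0,0.04],[0,0,0.007,0,0.04],[0,0,0.004,0,0.04],[0,0,0.002,0,0.04],[0,0,0,0,0.04]])

```text
clock: 4.87
tool_pos: [0.6492, 0.102, 0.1978]
eef_rot: [-0.017, 1.0, 0.0, 0.001]
contact_force: [0.2, 0.3, -2.5]
opening: 0.654
finger_force: 20.0
```

Request:
move_arm(rows=[[0,0,0,0,0.066],[0,0,0,0,0.066],[0,0,0,0,0.068],[0,0,0,0,0.07],[0,0,-0.02,0,0.07],[0,0,-0.03,0,0.07],[0,0,-0.03,0,0.07],[0,0,-0.03,0,0.07],[0,0,0,0,0.07]])

```text
clock: 5.62
tool_pos: [0.6511, 0.1021, 0.3133]
eef_rot: [-0.016, 1.0, 0.001, 0.006]
contact_force: [0.4, 0.2, -0.1]
opening: 0.794
finger_force: 0.0
```

Run:
```python
from h import *
plan(.632,.2845,.037,-1.343)
```

```text
t5.62 psi -3.109 spin 1.376 shift [0.1819 0.0211 0.1296] alt spin -1.77 tilt [0.011 0.003] q7 1.05 F [ 0.4  0.2 -0.1] open 0.794 ff 0.0 grasp pt [0.6527 0.1026 0.1663]
```

Request:
move_arm(rows=[[0,0,0,0.1,0.05],[0,0,0,0.1,0.05],[0,0,0,0.1,0.05],[0,0,0,0.1,0.05],[0,0,0,0.1,0.05],[0,0,0,0.1,0.05],[0,0,0,0.1,0.05],[0,0,0,0.1,0.05],[0,0,0,0.1,0.05],[0,0,0,0.1,0.05]])

```text
clock: 6.45
tool_pos: [0.6489, 0.1014, 0.3066]
eef_rot: [0.467, 0.884, 0.0, -0.0]
contact_force: [0.3, 0.7, -0.6]
opening: 0.565
finger_force: 0.0
```

Request:
move_arm(rows=[[0,0,0,0.1,0.05],[0,0,0,0.1,0.05],[0,0,0,0.1,0.05],[0,0,0,0.076,0.05],[0.03,0.003,0,0,0.05],[0.03,0.0035,0,0,0.05],[0.03,0.0035,0,0,0.05],[0.03,0.0035,0,0,0.05],[0.03,0.0035,0,0,0.05],[0.032,0.004,0.04,0,0.05]])

```text
clock: 7.28
tool_pos: [0.631, 0.2809, 0.28]
eef_rot: [0.622, 0.783, 0.006, 0.002]
contact_force: [1.7, 0.9, -0.1]
opening: 0.566
finger_force: 0.0
```

Request:
move_arm(rows=[[0,0,0.03,0,0.05],[0,0,0,0,0.05],[0,0,0,0,0.05]])

```text
clock: 7.53
tool_pos: [0.6282, 0.2765, 0.2428]
eef_rot: [0.622, 0.783, -0.002, -0.0]
contact_force: [0.7, -0.5, 0.3]
opening: 0.565
finger_force: 0.0
```

Run:
```python
from h import *
plan(.632,.2845,.037,-1.343)
s=snap('top','t2.png');P=cloud(s)
m=(P[...,2]>.045)&(P[...,2]<.075);m[:,:200]=0;m[:,320:]=0;m[:140]=0;m[235:]=0
q=P[m];v=q[:,:2]-TC;print('tin',v@[np.cos(TA),np.sin(TA)]@[1]*0 if 0 else (v.mean(0),q.mean(0),cv2.minEnclosingCircle((q[:,:2]*1000).astype(np.float32)),len(q)))
```

```text
t7.53 psi 1.799 spin 0.000 shift [0.007  0.0057 0.0587] alt spin -3.14 tilt [-0.004 -0.003] q7 -0.21 F [ 0.7 -0.5  0.3] open 0.565 ff 0.0 grasp pt [0.6277 0.2761 0.0958]
tin (array([0.06447517, 0.09184659]), array([0.64847517, 0.09834659, 0.0512875 ]), ((648.5123901367188, 98.44227600097656), 28.677162170410156), 222)
```

View pics/t2.png

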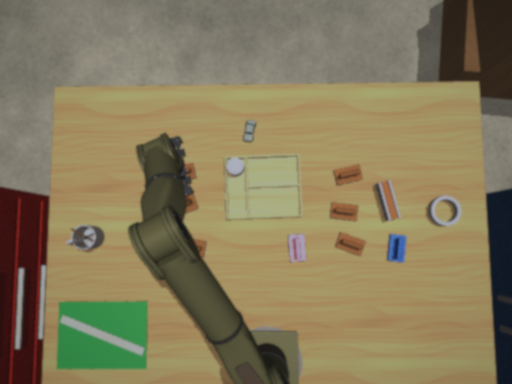

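The tin (235,166) stands seated in the well. The arm is above the far-left pad.

Request:
move_arm(rows=[[0.007,0.0057,0.02,0,0.05],[0,0,0.02,0,0.05],[0,0,0.0187,0,0.05],[0,0,0,0,0.05],[0,0,0,0,0.005],[0,0,0,0,0.005],[0,0,0,0,0.005],[0,0,0,0,0.005],[0,0,0,0,0.005]], newtons=30)

```text
clock: 8.33
tool_pos: [0.6333, 0.2855, 0.1869]
eef_rot: [0.622, 0.783, 0.001, 0.0]
contact_force: [-0.1, 0.6, 0.1]
opening: 0.209
finger_force: 0.0
```

Request:
move_arm(rows=[[0,0,0.002,0,0.005],[0.004,0,0,0,0.005],[0.006,0,0,0,0.005],[0.006,0,0,0,0.005],[0.006,0,0,0,0.005]])

```text
clock: 8.75
tool_pos: [0.6311, 0.3012, 0.1862]
eef_rot: [0.624, 0.782, -0.001, 0.005]
contact_force: [2.1, -10.0, 10.9]
opening: 0.18
finger_force: 30.0
```

Request:
move_arm(rows=[[0.006,0,0.0,0,0.005],[0.006,0,0,0,0.005]])

```text
clock: 8.92
tool_pos: [0.6285, 0.3137, 0.1862]
eef_rot: [0.624, 0.782, -0.001, 0.005]
contact_force: [2.1, -9.2, 11.0]
opening: 0.18
finger_force: 30.0
```

Run:
```python
from h import *
plan(.632,.2845,.037,-1.343)
```

```text
t8.92 psi 1.795 spin -0.004 shift [-0.0292 -0.0032  0.0025] alt spin 3.14 tilt [ 0.006 -0.007] q7 -0.26 F [ 2.1 -9.2 11. ] open 0.180 ff 30.015561995096505 grasp pt [0.6294 0.3126 0.0392]
```

Drag is about 9.5 N against about 14 N normal, so this pad is coarse and goes in the near row.

Request:
move_arm(rows=[[0,0,-0.01,0,0.005],[0,0,-0.025,0,0.005],[0,0,-0.03,0,0.005],[0,0,-0.03,0,0.005],[0,0,0,-0.1,0.005],[0,0,0,-0.1,0.005],[0,0,0,-0.1,0.005],[0,0,0,-0.1,0.005],[0,0,0,-0.1,0.005],[0,0,0,-0.1,0.005]])

```text
clock: 9.75
tool_pos: [0.6244, 0.3187, 0.2782]
eef_rot: [0.36, 0.933, -0.0, -0.001]
contact_force: [0.3, -1.0, -3.4]
opening: 0.177
finger_force: 30.0
```

Request:
move_arm(rows=[[0,0,0,-0.1,0.005],[0,0,0,-0.1,0.005],[0,0,0,-0.1,0.005],[0,0,0,-0.1,0.005],[0,0,0,-0.1,0.005],[0,0,0,-0.1,0.005],[0,0,0,-0.1,0.005],[0,0,0,-0.076,0.005],[0,0,0,0,0.005]])

```text
clock: 10.5
tool_pos: [0.6247, 0.3183, 0.2781]
eef_rot: [-0.018, 1.0, -0.0, -0.001]
contact_force: [0.4, 0.5, -4.4]
opening: 0.178
finger_force: 30.0
```

Run:
```python
from h import *
print(tw(-.052,.023))
plan(*tw(-.052,.023),.0435,.029)
```

```text
[0.53135496 0.02798254]
t10.50 psi -3.106 spin 0.006 shift [ 0.1016 -0.2875  0.0879] alt spin -3.14 tilt [-0.002 -0.   ] q7 0.80 F [ 0.4  0.5 -4.4] open 0.178 ff 29.996804441325366 grasp pt [0.6245 0.3183 0.1311]
```

Request:
move_arm(rows=[[0.01,-0.0275,0,0.006,0.005],[0.01,-0.029,0,0,0.005],[0.01,-0.029,0,0,0.005],[0.01,-0.029,0,0,0.005],[0.01,-0.029,0,0,0.005],[0.01,-0.029,0,0,0.005],[0.01,-0.029,0,0,0.005],[0.01,-0.029,0,0,0.005],[0.0106,-0.029,0,0,0.005],[0.011,-0.028,0,0,0.005]])

```text
clock: 11.33
tool_pos: [0.531, 0.027, 0.2788]
eef_rot: [-0.012, 1.0, -0.0, 0.0]
contact_force: [0.4, -0.2, -3.3]
opening: 0.182
finger_force: 30.0
```

Request:
move_arm(rows=[[0,0,0.02,0,0.005],[0,0,0.02,0,0.005],[0,0,0.01,0,0.005],[0,0,0,0,0.005],[0,0,0,0,0.005]])

```text
clock: 11.75
tool_pos: [0.5316, 0.0291, 0.2285]
eef_rot: [-0.014, 1.0, 0.0, -0.0]
contact_force: [0.2, -0.4, -3.4]
opening: 0.174
finger_force: 30.0
```

Run:
```python
from h import *
plan(*tw(-.052,.023),.0435,.029)
```

```text
t11.75 psi -3.114 spin -0.002 shift [ 0.0003 -0.0011  0.038 ] alt spin 3.14 tilt [-0.001  0.   ] q7 0.96 F [ 0.2 -0.4 -3.4] open 0.174 ff 30.000077965669334 grasp pt [0.5315 0.0291 0.0815]
```

Request:
move_arm(rows=[[0,-0.001,0.015,0,0.005],[0,0,0.01,0,0.005],[0,0,0.006,0,0.005],[0,0,0.004,0,0.005],[0,0,0.002,0,0.005],[0,0,0.001,0,0.005],[0,0,0,0,0.005]])

```text
clock: 12.33
tool_pos: [0.5316, 0.0276, 0.1913]
eef_rot: [-0.014, 1.0, 0.0, 0.0]
contact_force: [-0.6, 0.3, 1.0]
opening: 0.178
finger_force: 30.0
```

Run:
```python
from h import *
plan(*tw(-.052,.023),.0435,.029)
```

```text
t12.33 psi -3.114 spin -0.002 shift [0.0002 0.0004 0.0008] alt spin 3.14 tilt [0. 0.] q7 0.94 F [-0.6  0.3  1. ] open 0.178 ff 30.00005687121302 grasp pt [0.5316 0.0276 0.0443]
```

Seated (+1 N at the expected height). Release it and go to the next pad.

Request:
move_arm(rows=[[0,0,0,0,0.034],[0,0,0,0,0.034],[0,0,0,0,0.034],[0,0,-0.02,0,0.034],[0,0,-0.03,0,0.034],[0,0,-0.03,0,0.034],[0,0,0,0.1,0.05],[0,0,0,0.1,0.05],[0,0,0,0.1,0.05],[0,0,0,0.1,0.05]])

```text
clock: 13.17
tool_pos: [0.5318, 0.0273, 0.2711]
eef_rot: [0.188, 0.982, 0.0, 0.001]
contact_force: [-0.2, 0.3, -0.3]
opening: 0.569
finger_force: 0.0
```

Request:
move_arm(rows=[[0,0,0,0.1,0.05],[0,0,0,0.1,0.05],[0,0,0,0.1,0.05],[0,0,0,0.1,0.05],[0,0,0,0.1,0.05],[0,0,0,0.1,0.05],[0,0,0,0.1,0.05],[0,0,0,0.1,0.05],[0,0,0,0.05,0.05],[0,0,0,0,0.05]])

```text
clock: 14.0
tool_pos: [0.5317, 0.0275, 0.2708]
eef_rot: [0.574, 0.819, 0.0, 0.0]
contact_force: [-0.1, 0.9, 0.6]
opening: 0.567
finger_force: 0.0
```

Run:
```python
from h import *
s=snap('top')
for o in blobs(s,.032): print(*o[:7])
plan(.5201,.278,.037,-1.22)
```

```text
[250, 129] 38 [0.7818, 0.0492] [0.7795, 0.0487, 0.0353] -0.731 [26, 33] 0.039
[235, 165] 207 [0.6521, 0.1014] [0.6506, 0.1002, 0.0513] -0.982 [50, 57] 0.057
[350, 173] 110 [0.6216, -0.286] [0.6209, -0.2852, 0.049] -1.337 [16, 69] 0.056
[389, 200] 534 [0.5305, -0.4124] [0.5303, -0.4109, 0.049] 0.243 [128, 43] 0.057
[446, 211] 308 [0.4954, -0.6014] [0.4951, -0.6018, 0.0376] -0.657 [98, 97] 0.043
[182, 205] 113 [0.5207, 0.2784] [0.52, 0.2767, 0.048] -1.232 [17, 69] 0.055
[346, 211] 110 [0.4964, -0.2677] [0.4957, -0.2677, 0.05] 1.44 [69, 16] 0.057
[81, 228] 44 [0.4457, 0.599] [0.4435, 0.6047, 0.0649] -1.085 [10, 45] 0.089
[91, 239] 234 [0.4072, 0.5767] [0.4084, 0.5722, 0.0632] -0.935 [56, 80] 0.089
[74, 238] 74 [0.4084, 0.6289] [0.4129, 0.6263, 0.069] -0.751 [21, 46] 0.089
[298, 248] 105 [0.3751, -0.1074] [0.3753, -0.107, 0.0502] 0.066 [66, 16] 0.056
[352, 244] 108 [0.3869, -0.287] [0.387, -0.286, 0.0493] 1.214 [69, 16] 0.056
[399, 248] 130 [0.3717, -0.4411] [0.3719, -0.4397, 0.0484] -0.138 [17, 69] 0.056
[190, 247] 105 [0.3797, 0.2468] [0.38, 0.2467, 0.0489] 1.41 [69, 16] 0.055
t14.05 psi 1.920 spin -0.001 shift [0.2392 0.0752 0.0867] alt spin 3.14 tilt [ 0. -0.] q7 0.22 F [0.5 0.1 0.4] open 0.568 ff 0.0 grasp pt [0.5318 0.0275 0.1237]
```

Request:
move_arm(rows=[[0.03,0.0094,0,0,0.05],[0.03,0.0094,0,0,0.05],[0.03,0.0094,0,0,0.05],[0.03,0.0094,0,0,0.05],[0.03,0.0094,0,0,0.05],[0.03,0.0094,0,0,0.05],[0.03,0.0094,0,0,0.05],[0.0292,0.0094,0,0,0.05],[0,0,0.02,0,0.05],[0,0,0.02,0,0.05]])

```text
clock: 14.88
tool_pos: [0.5205, 0.2814, 0.2311]
eef_rot: [0.571, 0.821, 0.002, -0.0]
contact_force: [-0.4, -0.7, -0.4]
opening: 0.568
finger_force: 0.0
```

Request:
move_arm(rows=[[0,0,0.02,0,0.05],[0,0,0.015,0,0.05],[0,0,0.0117,0,0.05],[0,0,0,0,0.05],[0,0,0,0,0.005],[0,0,0,0,0.005],[0,0,0,0,0.005],[0,0,0,0,0.005],[0,0,0,0,0.005],[0,0,0,0,0.005]])

```text
clock: 15.72
tool_pos: [0.5213, 0.2782, 0.1847]
eef_rot: [0.574, 0.819, 0.001, 0.001]
contact_force: [0.5, 1.1, 2.0]
opening: 0.178
finger_force: 30.0
```

Request:
move_arm(rows=[[0,0,0.002,0,0.005],[0.004,0,0,0,0.005],[0.006,0,0,0,0.005],[0.006,0,0,0,0.005],[0.006,0,0,0,0.005]])

```text
clock: 16.13
tool_pos: [0.5173, 0.2916, 0.1846]
eef_rot: [0.577, 0.817, -0.002, 0.005]
contact_force: [5.3, -14.0, 17.9]
opening: 0.179
finger_force: 30.0
```

Request:
move_arm(rows=[[0.006,0,0,0,0.005],[0.006,0,0,0,0.005]])

```text
clock: 16.3
tool_pos: [0.5134, 0.3033, 0.1846]
eef_rot: [0.577, 0.817, -0.001, 0.005]
contact_force: [5.3, -14.0, 18.2]
opening: 0.176
finger_force: 30.0
```

Run:
```python
from h import *
plan(.5201,.278,.037,-1.22)
```

```text
t16.30 psi 1.912 spin -0.010 shift [-0.0261 -0.0024  0.0009] alt spin 3.13 tilt [ 0.008 -0.008] q7 -0.14 F [  5.3 -14.   18.2] open 0.176 ff 30.014481330290437 grasp pt [0.5145 0.3021 0.0376]
```

Coarse again (about 15 N drag). It goes in the near row, middle slot.

Request:
move_arm(rows=[[0,0,-0.01,0,0.005],[0,0,-0.025,0,0.005],[0,0,-0.03,0,0.005],[0,0,-0.03,0,0.005],[0,0,0,-0.1,0.005],[0,0,0,-0.1,0.005],[0,0,0,-0.1,0.005],[0,0,0,-0.1,0.005],[0,0,0,-0.1,0.005],[0,0,0,-0.1,0.005]])

```text
clock: 17.13
tool_pos: [0.5084, 0.3099, 0.2766]
eef_rot: [0.304, 0.953, -0.001, -0.001]
contact_force: [-0.2, -0.0, -2.9]
opening: 0.181
finger_force: 30.0
```

Request:
move_arm(rows=[[0,0,0,-0.1,0.005],[0,0,0,-0.1,0.005],[0,0,0,-0.1,0.005],[0,0,0,-0.1,0.005],[0,0,0,-0.1,0.005],[0,0,0,-0.1,0.005],[0,0,0,-0.05,0.005],[0,-0.02,0,0,0.005],[0,-0.03,0,0,0.005],[0,-0.03,0,0,0.005]])

```text
clock: 17.97
tool_pos: [0.5105, 0.23, 0.2766]
eef_rot: [-0.015, 1.0, 0.0, -0.001]
contact_force: [0.5, -0.1, -4.7]
opening: 0.179
finger_force: 30.0
```

Request:
move_arm(rows=[[0,-0.03,0,0,0.005],[0,-0.03,0,0,0.005],[0,-0.03,0,0,0.005],[0,-0.03,0,0,0.005],[0,-0.03,0,0,0.005],[0,-0.03,0,0,0.005],[0,-0.03,0,0,0.005],[0,-0.03,0,0,0.005],[-0.005,-0.013,0.01,0,0.005],[0,0,0,0,0.005]])

```text
clock: 18.8
tool_pos: [0.5231, -0.0275, 0.2655]
eef_rot: [-0.01, 1.0, -0.002, -0.001]
contact_force: [-0.2, 0.8, -4.0]
opening: 0.178
finger_force: 30.0
```

Run:
```python
from h import *
plan(*tw(-.052,-.035),.0425,.029)
```

```text
t18.80 psi -3.121 spin -0.009 shift [-0.01   -0.0026  0.076 ] alt spin 3.13 tilt [-0.002 -0.003] q7 1.10 F [-0.2  0.8 -4. ] open 0.178 ff 29.99788375105709 grasp pt [ 0.5228 -0.028   0.1185]
```

Request:
move_arm(rows=[[-0.01,-0.002,0.01,-0.004,0.005],[0,0,0.02,0,0.005],[0,0,0,0,0.005],[0,0,0,0,0.005],[0,0,0,0,0.005]])

```text
clock: 19.22
tool_pos: [0.533, -0.0235, 0.2372]
eef_rot: [-0.016, 1.0, 0.0, -0.0]
contact_force: [-0.1, -0.1, -4.8]
opening: 0.18
finger_force: 30.0
```

Run:
```python
from h import *
plan(*tw(-.052,-.035),.0425,.029)
```

```text
t19.22 psi -3.109 spin 0.004 shift [ 0.0001 -0.0065  0.0477] alt spin -3.14 tilt [-0.001  0.001] q7 1.09 F [-0.1 -0.1 -4.8] open 0.180 ff 29.99832940287888 grasp pt [ 0.5329 -0.0235  0.0902]
```

Request:
move_arm(rows=[[0,-0.0065,0.015,0.003,0.005],[0,0,0.012,0,0.005],[0,0,0.009,0,0.005],[0,0,0.006,0,0.005],[0,0,0.004,0,0.005],[0,0,0.002,0,0.005],[0,0,0,0,0.005],[0,0,0,0,0.005]])

```text
clock: 19.88
tool_pos: [0.5334, -0.0306, 0.1896]
eef_rot: [-0.014, 1.0, 0.0, 0.0]
contact_force: [-2.5, 0.2, 2.8]
opening: 0.177
finger_force: 30.0
```

Run:
```python
from h import *
plan(*tw(-.052,-.035),.0425,.029)
```

```text
t19.88 psi -3.113 spin -0.000 shift [0.0003 0.0006 0.0001] alt spin 3.14 tilt [0. 0.] q7 1.06 F [-2.5  0.2  2.8] open 0.177 ff 29.999339464120567 grasp pt [ 0.5335 -0.0305  0.0426]
```

Request:
move_arm(rows=[[0,0,0,0,0.034],[0,0,0,0,0.034],[0,0,0,0,0.034],[0,0,-0.02,0,0.034],[0,0,-0.03,0,0.034],[0,0,-0.03,0,0.034],[0,0,0,0.11,0.05],[0,0,0,0.11,0.05],[0,0,0,0.11,0.05],[0,0,0,0.11,0.05]])

```text
clock: 20.72
tool_pos: [0.5336, -0.0313, 0.2693]
eef_rot: [0.207, 0.978, 0.0, 0.001]
contact_force: [-0.5, 0.4, 0.7]
opening: 0.57
finger_force: 0.0
```

Request:
move_arm(rows=[[0,0,0,0.11,0.05],[0,0,0,0.11,0.05],[0,0,0,0.11,0.05],[0,0,0,0.11,0.05],[0,0,0,0.11,0.05],[0,0,0,0.11,0.05],[0,0,0,0.11,0.05],[0,0,0,0.11,0.05],[0,0,0,0.11,0.05],[0,0,0,0.11,0.05]])

```text
clock: 21.55
tool_pos: [0.5336, -0.0311, 0.269]
eef_rot: [0.688, 0.726, 0.0, 0.0]
contact_force: [0.2, -0.2, 0.6]
opening: 0.569
finger_force: 0.0
```

Request:
move_arm(rows=[[0,0,0,0.11,0.05],[0,0,0,0.11,0.05],[0.02,-0.016,0,0,0.05],[0.025,-0.0195,0,0,0.05],[0.025,-0.0195,0,0,0.05],[0.025,-0.0195,0,0,0.05],[0.025,-0.0195,0,0,0.05],[0.025,-0.0195,0,0,0.05],[0.025,-0.0195,0,0,0.05],[0.025,-0.0195,0,0,0.05]])

```text
clock: 22.38
tool_pos: [0.4136, 0.1871, 0.269]
eef_rot: [0.762, 0.648, 0.0, 0.0]
contact_force: [0.9, -1.3, -0.7]
opening: 0.569
finger_force: 0.0
```

Request:
move_arm(rows=[[0.025,-0.0195,0,0,0.05],[0.025,-0.0195,0.02,0,0.05],[0,0,0,0,0.05],[0,0,0,0,0.05],[0,0,0,0,0.05]])

```text
clock: 22.8
tool_pos: [0.3841, 0.2409, 0.249]
eef_rot: [0.762, 0.648, 0.0, 0.0]
contact_force: [0.5, -0.7, 0.4]
opening: 0.571
finger_force: 0.0
```

Run:
```python
from h import *
s=snap('top')
for o in blobs(s,.032): print(*o[:7])
plan(.380,.2467,.037,1.41)
```

```text
[250, 128] 51 [0.7802, 0.0493] [0.7803, 0.0496, 0.0355] -0.239 [25, 34] 0.039
[235, 166] 239 [0.6487, 0.0986] [0.6481, 0.0983, 0.0507] 0.265 [56, 57] 0.057
[350, 173] 110 [0.6216, -0.2854] [0.6209, -0.2851, 0.0492] -1.347 [16, 70] 0.056
[389, 200] 530 [0.5306, -0.4126] [0.5299, -0.4111, 0.0493] 0.236 [128, 43] 0.058
[275, 202] 103 [0.5289, -0.0344] [0.5276, -0.034, 0.0546] 0.014 [13, 70] 0.061
[257, 202] 102 [0.5273, 0.0247] [0.5277, 0.0245, 0.054] 0.047 [67, 16] 0.06
[446, 210] 300 [0.4954, -0.6006] [0.4964, -0.6013, 0.0377] -1.505 [98, 98] 0.043
[346, 211] 110 [0.4966, -0.2679] [0.4958, -0.2677, 0.0495] 1.439 [70, 16] 0.056
[92, 235] 187 [0.4249, 0.5756] [0.4225, 0.5678, 0.0634] 0.818 [80, 54] 0.089
[74, 238] 71 [0.4118, 0.6247] [0.4125, 0.626, 0.0685] -0.832 [21, 56] 0.087
[88, 237] 35 [0.4156, 0.5839] [0.4154, 0.5831, 0.0581] -0.168 [16, 20] 0.088
[298, 248] 101 [0.375, -0.1072] [0.3754, -0.107, 0.0495] 0.068 [66, 16] 0.056
[352, 244] 109 [0.3871, -0.2865] [0.3869, -0.2858, 0.0496] 1.225 [68, 16] 0.056
[399, 248] 132 [0.3718, -0.4414] [0.3723, -0.4395, 0.0491] -0.132 [18, 69] 0.056
[80, 245] 51 [0.3847, 0.6034] [0.3885, 0.6078, 0.0636] 0.974 [40, 10] 0.089
[198, 248] 28 [0.3752, 0.2204] [0.3762, 0.2203, 0.0476] 0.823 [14, 16] 0.053
t22.85 psi 1.408 spin -0.002 shift [ 0.0055 -0.0055  0.0652] alt spin 3.14 tilt [ 0.001 -0.   ] q7 -0.34 F [-0.2  0.3  0.1] open 0.568 ff 0.0 grasp pt [0.3846 0.2403 0.1022]
```

Request:
move_arm(rows=[[0.009,-0.005,0.02,0,0.05],[0,0,0.02,0,0.05],[0,0,0.015,0,0.05],[0,0,0.0102,0,0.05],[0,0,0,0,0.05],[0,0,0,0,0.005],[0,0,0,0,0.005],[0,0,0,0,0.005],[0,0,0,0,0.005],[0,0,0,0,0.005]])

```text
clock: 23.68
tool_pos: [0.3819, 0.2522, 0.1881]
eef_rot: [0.762, 0.648, -0.001, -0.0]
contact_force: [-0.1, 0.7, 0.6]
opening: 0.216
finger_force: 0.0
```

Request:
move_arm(rows=[[0,0,0,0,0.005],[0,0,0.002,0,0.005],[0.004,0,0,0,0.005],[0.006,0,0,0,0.005],[0.006,0,0,0,0.005],[0.006,0,0,0,0.005]])

```text
clock: 24.18
tool_pos: [0.3853, 0.2704, 0.1876]
eef_rot: [0.763, 0.646, -0.002, 0.002]
contact_force: [-2.0, -9.5, 24.9]
opening: 0.18
finger_force: 30.0
```

Request:
move_arm(rows=[[0.006,0,0,0,0.005],[0.006,0,0,0,0.005]])

```text
clock: 24.35
tool_pos: [0.3874, 0.2824, 0.1876]
eef_rot: [0.763, 0.646, -0.002, 0.002]
contact_force: [-1.8, -10.0, 23.4]
opening: 0.18
finger_force: 30.0
```

```bash
sed -i 's/TC=np.array(.*);TA/TC=np.array([.585,.010]);TA/' h.py
python3 - <<'E'
from h import *
plan(.381,.250,.037,1.41)
E
```

```text
t24.35 psi 1.405 spin -0.005 shift [-0.033  -0.0012  0.0038] alt spin 3.14 tilt [-0.001 -0.006] q7 0.01 F [ -1.8 -10.   23.4] open 0.180 ff 29.9971248395741 grasp pt [0.3873 0.2816 0.0406]
```

The ratio of about 0.37 is ambiguous. I'll drag it back under lighter pressure.

Request:
move_arm(rows=[[0,0,-0.0015,0,0.005],[-0.004,0,0,0,0.005],[-0.006,0,0,0,0.005],[-0.006,0,0,0,0.005]])

```text
clock: 24.68
tool_pos: [0.3851, 0.2713, 0.1877]
eef_rot: [0.761, 0.649, 0.0, -0.001]
contact_force: [1.0, 2.5, 5.4]
opening: 0.178
finger_force: 30.0
```

Request:
move_arm(rows=[[-0.006,0,0,0,0.005],[-0.006,0,0,0,0.005]])

```text
clock: 24.85
tool_pos: [0.3832, 0.2591, 0.1877]
eef_rot: [0.761, 0.648, 0.0, -0.001]
contact_force: [0.5, 3.2, 5.8]
opening: 0.177
finger_force: 30.0
```

Request:
move_arm(rows=[[0,0,-0.001,0,0.005],[0.006,0,0,0,0.005],[0.006,0,0,0,0.005],[0.006,0,0,0,0.005]])

```text
clock: 25.18
tool_pos: [0.3856, 0.2769, 0.1878]
eef_rot: [0.761, 0.648, -0.002, -0.0]
contact_force: [-0.7, -0.1, -3.1]
opening: 0.183
finger_force: 30.0
```

Request:
move_arm(rows=[[0.006,0,0,0,0.005],[0.006,0,0,0,0.005]])

```text
clock: 25.35
tool_pos: [0.3874, 0.289, 0.1878]
eef_rot: [0.761, 0.648, -0.001, -0.0]
contact_force: [0.2, -0.6, -4.2]
opening: 0.181
finger_force: 30.0
```

Two clear clusters: about 0.7 for the first two pads, about 0.35 and lower at light load for this one. I treat it as fine and put it in the far row, first slot.

Request:
move_arm(rows=[[0,0,-0.01,0,0.005],[0,0,-0.025,0,0.005],[0,0,-0.03,0,0.005],[0,0,-0.03,0,0.005],[0,0,0,-0.11,0.005],[0,0,0,-0.11,0.005],[0,0,0,-0.11,0.005],[0,0,0,-0.11,0.005],[0,0,0,-0.11,0.005],[0,0,0,-0.11,0.005]])

```text
clock: 26.18
tool_pos: [0.3874, 0.2886, 0.283]
eef_rot: [0.508, 0.861, -0.002, -0.001]
contact_force: [-0.3, -0.1, -4.0]
opening: 0.176
finger_force: 30.0
```

Request:
move_arm(rows=[[0,0,0,-0.11,0.005],[0,0,0,-0.11,0.005],[0,0,0,-0.11,0.005],[0,0,0,-0.11,0.005],[0,0,0,-0.11,0.005],[0,0,0,-0.11,0.005],[0,0,0,-0.11,0.005],[0,0,0,-0.11,0.005],[0,0,0,-0.11,0.005],[0,0,0,-0.11,0.005]])

```text
clock: 27.02
tool_pos: [0.3875, 0.2883, 0.2829]
eef_rot: [-0.017, 1.0, -0.001, -0.001]
contact_force: [0.3, 0.3, -4.2]
opening: 0.181
finger_force: 30.0
```

Request:
move_arm(rows=[[-0.025,-0.027,0,0,0.005],[-0.027,-0.029,0,0,0.005],[-0.027,-0.029,0,0,0.005],[-0.027,-0.029,0,0,0.005],[-0.027,-0.029,0,0,0.005],[-0.027,-0.029,0,0,0.005],[-0.027,-0.029,0,0,0.005],[-0.027,-0.029,0,0,0.005],[-0.027,-0.029,0,0,0.005]])

```text
clock: 27.77
tool_pos: [0.6368, 0.0346, 0.2824]
eef_rot: [-0.014, 1.0, -0.001, -0.002]
contact_force: [-0.3, 0.2, -3.9]
opening: 0.181
finger_force: 30.0
```

Request:
move_arm(rows=[[0,0,0,0,0.005],[0,0,0.02,0,0.005],[0,0,0.02,0,0.005],[0,0,0,0,0.005],[0,0,0,0,0.005],[0,0,0,0,0.005]])

```text
clock: 28.27
tool_pos: [0.636, 0.0363, 0.2433]
eef_rot: [-0.015, 1.0, -0.001, -0.001]
contact_force: [-0.2, 0.6, -2.7]
opening: 0.182
finger_force: 30.0
```

Run:
```python
from h import *
plan(*tw(.052,.023),.0445,.029)
```

```text
t28.27 psi -3.113 spin 0.000 shift [-0.0004 -0.0017  0.0518] alt spin -3.14 tilt [-0.002 -0.002] q7 1.41 F [-0.2  0.6 -2.7] open 0.182 ff 29.995919298380613 grasp pt [0.6357 0.036  0.0963]
```

Request:
move_arm(rows=[[0,-0.0017,0.018,0,0.005],[0,0,0.012,0,0.005],[0,0,0.009,0,0.005],[0,0,0.006,0,0.005],[0,0,0.004,0,0.005],[0,0,0.002,0,0.005],[0,0,0,0,0.005],[0,0,0,0,0.005]])

```text
clock: 28.93
tool_pos: [0.636, 0.0341, 0.1927]
eef_rot: [-0.014, 1.0, -0.001, -0.001]
contact_force: [-1.6, 0.6, 2.7]
opening: 0.176
finger_force: 30.0
```

Run:
```python
from h import *
plan(*tw(.052,.023),.0445,.029)
```

```text
t28.93 psi -3.113 spin -0.001 shift [-0.0003  0.0004  0.0012] alt spin 3.14 tilt [-0.002 -0.001] q7 1.40 F [-1.6  0.6  2.7] open 0.176 ff 29.997001346200705 grasp pt [0.6358 0.0339 0.0457]
```

Request:
move_arm(rows=[[0,0,0,0,0.034],[0,0,0,0,0.034],[0,0,0,0,0.034],[0,0,-0.02,0,0.034],[0,0,-0.03,0,0.034],[0,0,-0.03,0,0.034],[0,0,0,0.11,0.05],[0,0,0,0.11,0.05],[0,0,0,0.11,0.05],[0,0,0,0.11,0.05]])

```text
clock: 29.77
tool_pos: [0.6362, 0.0341, 0.2722]
eef_rot: [0.207, 0.978, -0.001, -0.001]
contact_force: [-0.9, 0.0, 0.6]
opening: 0.568
finger_force: 0.0
```

Request:
move_arm(rows=[[0,0,0,0.11,0.05],[0,0,0,0.11,0.05],[0,0,0,0.11,0.05],[0,0,0,0.11,0.05],[0,0,0,0.11,0.05],[0,0,0,0.11,0.05],[0,0,0,0.11,0.05],[0,0,0,0.11,0.05],[0,0,0,0.053,0.05],[-0.025,-0.007,0,0,0.05]])

```text
clock: 30.6
tool_pos: [0.6354, 0.0151, 0.2711]
eef_rot: [0.62, 0.784, 0.001, -0.002]
contact_force: [-0.6, 1.2, 0.5]
opening: 0.567
finger_force: 0.0
```

Request:
move_arm(rows=[[-0.03,-0.0085,0,0,0.05],[-0.03,-0.0085,0,0,0.05],[-0.03,-0.0085,0,0,0.05],[-0.03,-0.0085,0,0,0.05],[-0.03,-0.0085,0,0,0.05],[-0.03,-0.0085,0,0,0.05],[-0.03,-0.0085,0,0,0.05],[-0.03,-0.0085,0,0,0.05],[-0.03,-0.0085,0,0,0.05],[-0.01,-0.0015,0,0,0.05]])

```text
clock: 31.43
tool_pos: [0.6196, -0.2889, 0.2728]
eef_rot: [0.625, 0.78, -0.004, 0.001]
contact_force: [-1.7, -0.8, 0.5]
opening: 0.564
finger_force: 0.0
```

Request:
move_arm(rows=[[0,0,0.02,0,0.05],[0,0,0,0,0.05],[0,0,0,0,0.05],[0,0,0,0,0.05]])

```text
clock: 31.77
tool_pos: [0.622, -0.2809, 0.2525]
eef_rot: [0.622, 0.783, -0.001, -0.001]
contact_force: [0.5, 0.5, -0.0]
opening: 0.567
finger_force: 0.0
```

Run:
```python
from h import *
s=snap('top','t3.png')
for o in blobs(s,.032): print(*o[:7])
plan(.622,-.282,.037,-1.345)
```

```text
[250, 128] 45 [0.7819, 0.0494] [0.7808, 0.0485, 0.0356] -0.288 [22, 37] 0.041
[235, 166] 235 [0.6487, 0.0987] [0.6479, 0.0985, 0.0508] 0.86 [54, 56] 0.056
[255, 170] 99 [0.6348, 0.031] [0.6355, 0.031, 0.0545] 0.028 [67, 16] 0.061
[389, 200] 528 [0.5306, -0.4117] [0.5294, -0.4112, 0.0491] 0.234 [129, 43] 0.057
[275, 202] 103 [0.5289, -0.0344] [0.5276, -0.034, 0.0548] 0.014 [13, 70] 0.06
[257, 202] 102 [0.5271, 0.0247] [0.5277, 0.0245, 0.0547] 0.047 [67, 16] 0.061
[446, 211] 303 [0.4964, -0.601] [0.4951, -0.6031, 0.038] 1.251 [97, 99] 0.043
[81, 228] 43 [0.4461, 0.5972] [0.4434, 0.6055, 0.0646] -1.115 [10, 47] 0.089
[92, 239] 186 [0.4079, 0.5761] [0.4082, 0.5684, 0.0624] -0.878 [56, 79] 0.088
[76, 237] 50 [0.4173, 0.6213] [0.4163, 0.6209, 0.0658] -0.09 [6, 29] 0.088
[88, 237] 36 [0.4137, 0.5851] [0.4146, 0.5835, 0.0611] 0.094 [15, 23] 0.087
[353, 244] 98 [0.3861, -0.2891] [0.3859, -0.289, 0.05] 1.213 [63, 15] 0.055
[399, 248] 130 [0.3717, -0.4418] [0.3724, -0.4398, 0.0484] -0.131 [18, 69] 0.055
t31.82 psi 1.799 spin 0.002 shift [-0.0009 -0.0002  0.0688] alt spin -3.14 tilt [-0.002 -0.001] q7 0.85 F [-0.4 -0.9 -0.6] open 0.569 ff 0.0 grasp pt [ 0.6219 -0.2812  0.1058]
```

View pics/t3.png

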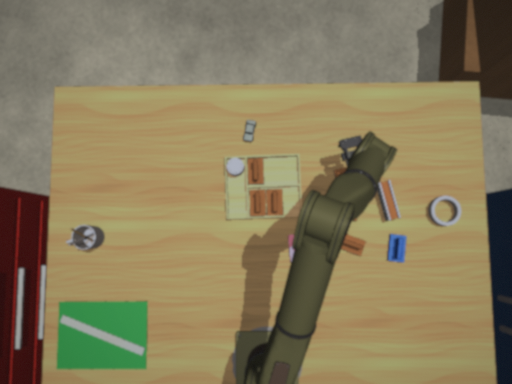

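Three pads and the tin sit properly in the tray. Now grasp and drag the fourth pad.

Request:
move_arm(rows=[[0,0,0.02,0,0.05],[0,0,0.02,0,0.05],[0,0,0.015,0,0.05],[0,0,0.0138,0,0.05],[0,0,0,0,0.05],[0,0,0,0,0.05],[0,0,0,0,0.005],[0,0,0,0,0.005],[0,0,0,0,0.005],[0,0,0,0,0.005]])

```text
clock: 32.65
tool_pos: [0.6214, -0.2824, 0.1841]
eef_rot: [0.623, 0.782, -0.001, -0.0]
contact_force: [0.0, 0.0, 0.3]
opening: 0.286
finger_force: 0.0
```

Request:
move_arm(rows=[[0,0,0,0,0.005],[0,0,0,0,0.005],[0,0,0.002,0,0.005],[0.004,0,0,0,0.005],[0.006,0,0,0,0.005],[0.006,0,0,0,0.005],[0.006,0,0,0,0.005]])

```text
clock: 33.23
tool_pos: [0.6174, -0.2635, 0.1839]
eef_rot: [0.623, 0.782, -0.002, 0.003]
contact_force: [1.6, -3.9, 7.5]
opening: 0.179
finger_force: 30.0
```

Request:
move_arm(rows=[[0.006,0,0,0,0.005],[0.006,0,0,0,0.005]])

```text
clock: 33.4
tool_pos: [0.6148, -0.2517, 0.1839]
eef_rot: [0.623, 0.782, -0.002, 0.003]
contact_force: [0.9, -3.9, 7.8]
opening: 0.183
finger_force: 30.0
```

Run:
```python
from h import *
plan(.622,-.282,.037,-1.345)
```

```text
t33.40 psi 1.796 spin -0.001 shift [-0.0312  0.0002  0.0001] alt spin 3.14 tilt [ 0.003 -0.007] q7 0.84 F [ 0.9 -3.9  7.8] open 0.183 ff 30.004522036761045 grasp pt [ 0.6152 -0.2527  0.0369]
```

Ratio is about 0.36, so fine again. It goes in the far row, middle slot.

Request:
move_arm(rows=[[0,0,-0.01,0,0.005],[0,0,-0.025,0,0.005],[0,0,-0.03,0,0.005],[0,0,-0.03,0,0.005],[0,0,0,-0.11,0.005],[0,0,0,-0.11,0.005],[0,0,0,-0.11,0.005],[0,0,0,-0.11,0.005],[0,0,0,-0.11,0.005],[0,0,0,-0.11,0.005]])

```text
clock: 34.23
tool_pos: [0.6132, -0.249, 0.276]
eef_rot: [0.333, 0.943, -0.001, -0.002]
contact_force: [-0.5, 0.5, -3.8]
opening: 0.177
finger_force: 30.0
```

Request:
move_arm(rows=[[0,0,0,-0.11,0.005],[0,0,0,-0.11,0.005],[0,0,0,-0.11,0.005],[0,0,0,-0.11,0.005],[0,0,0,-0.11,0.005],[0,0,0,-0.11,0.005],[0,0,0,-0.056,0.005],[-0.003,0.02,0,0,0.005],[-0.004,0.03,0,0,0.005],[-0.004,0.03,0,0,0.005]])

```text
clock: 35.07
tool_pos: [0.6215, -0.1696, 0.2758]
eef_rot: [-0.014, 1.0, -0.001, -0.002]
contact_force: [-0.3, 0.3, -3.8]
opening: 0.18
finger_force: 30.0
```

Request:
move_arm(rows=[[-0.004,0.03,0,0,0.005],[-0.004,0.03,0,0,0.005],[-0.004,0.03,0,0,0.005],[-0.004,0.03,0,0,0.005],[-0.0028,0.0277,0.01,0,0.005],[0,0,0.02,0,0.005],[0,0,0.01,0,0.005],[0,0,0,0,0.005],[0,0,0,0,0.005],[0,0,0,0,0.005]])

```text
clock: 35.9
tool_pos: [0.6366, -0.0224, 0.2366]
eef_rot: [-0.014, 1.0, -0.001, -0.001]
contact_force: [0.6, 0.3, -3.2]
opening: 0.18
finger_force: 30.0
```

Run:
```python
from h import *
plan(*tw(.052,-.035),.042,.029)
```

```text
t35.90 psi -3.113 spin -0.000 shift [-0.0014 -0.001   0.0476] alt spin 3.14 tilt [-0.002 -0.003] q7 1.49 F [ 0.6  0.3 -3.2] open 0.180 ff 29.998159403912723 grasp pt [ 0.6363 -0.0228  0.0896]
```

Request:
move_arm(rows=[[-0.0014,-0.001,0.016,0,0.005],[0,0,0.012,0,0.005],[0,0,0.009,0,0.005],[0,0,0.005,0,0.005],[0,0,0.003,0,0.005],[0,0,0.0015,0,0.005],[0,0,0.001,0,0.005],[0,0,0,0,0.005]])

```text
clock: 36.57
tool_pos: [0.638, -0.0216, 0.189]
eef_rot: [-0.016, 1.0, -0.001, -0.001]
contact_force: [0.7, -0.1, -3.0]
opening: 0.177
finger_force: 30.0
```

Run:
```python
from h import *
plan(*tw(.052,-.035),.042,.029)
```

```text
t36.57 psi -3.110 spin 0.002 shift [ 0.0001 -0.0018  0.    ] alt spin -3.14 tilt [-0.002 -0.001] q7 1.49 F [ 0.7 -0.1 -3. ] open 0.177 ff 29.998176712542772 grasp pt [ 0.6377 -0.0219  0.042 ]
```

Request:
move_arm(rows=[[0,-0.001,0.001,0,0.005],[0,0,0.001,0,0.005],[0,0,0.0005,0,0.005],[0,0,0,0,0.005]])

```text
clock: 36.9
tool_pos: [0.6381, -0.0219, 0.1888]
eef_rot: [-0.016, 1.0, -0.0, -0.001]
contact_force: [-4.8, 1.6, 14.4]
opening: 0.177
finger_force: 30.0
```

Request:
move_arm(rows=[[0,0,0,0,0.034],[0,0,0,0,0.034],[0,0,0,0,0.034],[0,0,-0.02,0,0.034],[0,0,-0.03,0,0.034],[0,0,-0.03,0,0.034],[0,0,0,0.11,0.05],[0,0,0,0.11,0.05],[0,0,0,0.11,0.05],[0,0,0,0.11,0.05]])

```text
clock: 37.73
tool_pos: [0.6382, -0.0227, 0.2663]
eef_rot: [0.206, 0.979, -0.001, -0.001]
contact_force: [-0.5, -0.2, -0.6]
opening: 0.565
finger_force: 0.0
```

Request:
move_arm(rows=[[0,0,0,0.11,0.05],[0,0,0,0.11,0.05],[0,0,0,0.11,0.05],[0,0,0,0.11,0.05],[0,0,0,0.11,0.05],[0,0,0,0.11,0.05],[0,0,0,0.11,0.05],[0,0,0,0.11,0.05],[0,0,0,0.11,0.05],[0,0,0,0.11,0.05]])

```text
clock: 38.57
tool_pos: [0.6382, -0.0225, 0.266]
eef_rot: [0.687, 0.727, -0.001, -0.0]
contact_force: [-0.4, 0.8, -0.4]
opening: 0.565
finger_force: 0.0
```

Request:
move_arm(rows=[[0,0,0,0.11,0.05],[0,0,0,0.083,0.05],[-0.028,-0.012,0,0,0.05],[-0.029,-0.012,0,0,0.05],[-0.029,-0.012,0,0,0.05],[-0.029,-0.012,0,0,0.05],[-0.029,-0.012,0,0,0.05],[-0.029,-0.012,0,0,0.05],[-0.029,-0.012,0,0,0.05],[-0.029,-0.012,0,0,0.05]])

```text
clock: 39.4
tool_pos: [0.512, -0.2403, 0.2667]
eef_rot: [0.752, 0.659, -0.001, -0.0]
contact_force: [0.9, -0.6, -0.3]
opening: 0.568
finger_force: 0.0
```

Request:
move_arm(rows=[[-0.028,-0.012,0,0,0.05],[0,0,0.02,0,0.05],[0,0,0,0,0.05],[0,0,0,0,0.05],[0,0,0,0,0.05]])

```text
clock: 39.82
tool_pos: [0.498, -0.264, 0.2469]
eef_rot: [0.751, 0.66, -0.001, -0.001]
contact_force: [0.5, -0.1, 0.5]
opening: 0.565
finger_force: 0.0
```

Run:
```python
from h import *
s=snap('top')
for o in blobs(s,.032): print(*o[:7])
plan(.497,-.264,.037,1.44)
```

```text
[250, 128] 42 [0.7815, 0.05] [0.7815, 0.0499, 0.0347] -0.083 [24, 33] 0.038
[235, 166] 236 [0.6487, 0.0988] [0.6482, 0.0985, 0.0512] 0.689 [54, 55] 0.057
[272, 169] 100 [0.6375, -0.0254] [0.6361, -0.0252, 0.055] 0.013 [13, 69] 0.061
[255, 170] 100 [0.6345, 0.031] [0.6354, 0.0309, 0.0548] 0.031 [68, 16] 0.06
[390, 199] 417 [0.5306, -0.4127] [0.5326, -0.4135, 0.0493] 0.249 [128, 43] 0.056
[275, 202] 102 [0.529, -0.0344] [0.5273, -0.034, 0.0548] 0.014 [13, 70] 0.061
[257, 202] 102 [0.5273, 0.0247] [0.5277, 0.0245, 0.0547] 0.049 [67, 16] 0.061
[446, 211] 306 [0.4951, -0.601] [0.4943, -0.6013, 0.0378] 1.57 [98, 98] 0.043
[90, 237] 286 [0.4152, 0.5826] [0.4157, 0.5768, 0.0628] 1.476 [72, 78] 0.089
[74, 238] 71 [0.4092, 0.6286] [0.4127, 0.6262, 0.0682] -0.738 [21, 46] 0.088
[296, 243] 44 [0.3865, -0.1045] [0.3917, -0.1036, 0.0492] -0.12 [13, 43] 0.057
[399, 248] 130 [0.3717, -0.4406] [0.3724, -0.4396, 0.0486] -0.123 [18, 69] 0.056
t39.87 psi 1.442 spin 0.002 shift [-0.0001 -0.001   0.0631] alt spin -3.14 tilt [-0.002 -0.001] q7 0.73 F [-0.5  0.3 -0.1] open 0.565 ff 0.0 grasp pt [ 0.4979 -0.2641  0.1001]
```

Request:
move_arm(rows=[[0,-0.001,0.02,0,0.05],[0,0,0.02,0,0.05],[0,0,0.013,0,0.05],[0,0,0.01,0,0.05],[0,0,0,0,0.05],[0,0,0,0,0.05],[0,0,0,0,0.005],[0,0,0,0,0.005],[0,0,0,0,0.005],[0,0,0,0,0.005]])

```text
clock: 40.7
tool_pos: [0.4961, -0.2653, 0.1844]
eef_rot: [0.752, 0.659, -0.001, 0.0]
contact_force: [-0.3, 0.7, -0.5]
opening: 0.292
finger_force: 0.0
```

Request:
move_arm(rows=[[0,0,0,0,0.005],[0,0,0,0,0.005],[0,0,0.002,0,0.005],[0.004,0,0,0,0.005],[0.006,0,0,0,0.005],[0.006,0,0,0,0.005],[0.006,0,0,0,0.005]])

```text
clock: 41.28
tool_pos: [0.4989, -0.249, 0.1841]
eef_rot: [0.754, 0.657, -0.003, 0.006]
contact_force: [-1.1, -10.1, 11.7]
opening: 0.18
finger_force: 30.0
```

Request:
move_arm(rows=[[0.006,0,0,0,0.005],[0.006,0,0,0,0.005]])

```text
clock: 41.45
tool_pos: [0.5008, -0.2371, 0.1841]
eef_rot: [0.753, 0.657, -0.003, 0.006]
contact_force: [-1.1, -10.7, 12.6]
opening: 0.18
finger_force: 30.0
```

Run:
```python
from h import *
plan(.497,-.264,.037,1.44)
```

```text
t41.45 psi 1.435 spin -0.005 shift [-0.0271 -0.0003  0.0005] alt spin 3.14 tilt [ 0.004 -0.014] q7 0.73 F [ -1.1 -10.7  12.6] open 0.180 ff 30.044384021312 grasp pt [ 0.5013 -0.2391  0.0372]
```

Ratio is about 0.67, so this is the third coarse pad. The near row's second pad sits about 3 mm too far right for a comfortable fit, so I set this one down and shift that one 2.5 mm first.

Request:
move_arm(rows=[[0,0,-0.002,0,0.005],[0,0,0,0,0.04],[0,0,0,0,0.04],[0,0,0,0,0.04],[0,0,-0.02,0,0.04],[0,0,-0.03,0,0.04],[0,0,-0.03,0,0.04],[0.025,0.0005,0,0,0.04],[0.03,0.0006,0,0,0.04],[0.03,0.0006,0,0,0.04]])

```text
clock: 42.28
tool_pos: [0.5133, -0.1468, 0.264]
eef_rot: [0.752, 0.659, -0.001, -0.0]
contact_force: [0.3, 0.2, -0.3]
opening: 0.455
finger_force: 0.0
```

Request:
move_arm(rows=[[0.03,0.0006,0,0,0.04],[0.03,0.0006,0,0,0.04],[0.03,0.0006,0,0,0.04],[0.036,0.0006,0,0,0.04],[0,0,0,-0.11,0.04],[0,0,0,-0.11,0.04],[0,0,0,-0.11,0.04],[0,0,0,-0.11,0.04],[0,0,0,-0.11,0.04],[0,0,0,-0.11,0.04]])

```text
clock: 43.12
tool_pos: [0.5319, -0.0224, 0.263]
eef_rot: [0.495, 0.869, -0.001, -0.001]
contact_force: [-0.8, 0.6, 0.3]
opening: 0.456
finger_force: 0.0
```

Request:
move_arm(rows=[[0,0,0,-0.11,0.04],[0,0,0,-0.11,0.04],[0,0,0,-0.11,0.04],[0,0,0,-0.11,0.04],[0,0,0,-0.11,0.04],[0,0,0,-0.11,0.04],[0,0,0,-0.11,0.04],[0,0,0,-0.11,0.04],[0,0,0,-0.11,0.04],[0,0,0,-0.09,0.04]])

```text
clock: 43.95
tool_pos: [0.5319, -0.0226, 0.263]
eef_rot: [-0.022, 1.0, -0.001, -0.002]
contact_force: [-0.8, -0.1, 0.2]
opening: 0.454
finger_force: 0.0
```

Request:
move_arm(rows=[[0,0,0,0,0.04],[0,0,0,0,0.04],[0,0,0,0,0.04]])

```text
clock: 44.2
tool_pos: [0.5321, -0.0227, 0.2632]
eef_rot: [-0.018, 1.0, -0.001, -0.002]
contact_force: [-0.5, 0.9, -0.5]
opening: 0.452
finger_force: 0.0
```

Run:
```python
from h import *
plan(.5335,-.0305,.043,.029)
s=snap('top')
for o in blobs(s,.032): print(*o[:7])
```

```text
t44.20 psi -3.106 spin 0.007 shift [-0.0015 -0.0078  0.0732] alt spin -3.13 tilt [-0.003 -0.001] q7 1.45 F [-0.5  0.9 -0.5] open 0.452 ff 0.0 grasp pt [ 0.5316 -0.0229  0.1162]
[250, 129] 39 [0.7807, 0.0498] [0.7797, 0.05, 0.0354] -0.331 [24, 35] 0.039
[235, 166] 232 [0.649, 0.0987] [0.6482, 0.0987, 0.0507] 0.745 [55, 55] 0.057
[272, 166] 71 [0.6475, -0.0255] [0.6466, -0.0251, 0.0554] 0.012 [13, 48] 0.061
[255, 167] 78 [0.6396, 0.0314] [0.6431, 0.0315, 0.055] -0.021 [14, 59] 0.061
[389, 200] 530 [0.5305, -0.4123] [0.5298, -0.4112, 0.0491] 0.235 [129, 43] 0.057
[446, 210] 302 [0.4956, -0.6004] [0.4958, -0.6021, 0.0376] 1.422 [97, 98] 0.043
[336, 210] 108 [0.4996, -0.2349] [0.499, -0.2349, 0.0499] 1.441 [69, 16] 0.055
[81, 229] 43 [0.4444, 0.6043] [0.443, 0.6066, 0.0596] -0.955 [8, 36] 0.087
[96, 237] 135 [0.4148, 0.5599] [0.4151, 0.5546, 0.0626] 0.017 [28, 73] 0.088
[74, 238] 73 [0.4094, 0.6295] [0.4128, 0.6263, 0.0694] -0.735 [22, 46] 0.088
[88, 237] 35 [0.4154, 0.583] [0.415, 0.5828, 0.0586] 0.024 [14, 20] 0.087
[352, 244] 110 [0.3871, -0.2866] [0.3872, -0.2854, 0.0493] 1.218 [69, 16] 0.056
[399, 248] 129 [0.3718, -0.4409] [0.3721, -0.4398, 0.0487] -0.134 [18, 69] 0.056
[80, 245] 56 [0.3854, 0.5995] [0.3879, 0.606, 0.0644] 1.049 [51, 12] 0.089
```

Request:
move_arm(rows=[[-0.0015,-0.0078,0.02,0.007,0.04],[0,0,0.02,0,0.04],[0,0,0.018,0,0.04],[0,0,0.0152,0,0.04],[0,0,0,0,0.04],[0,0,0,0,0.04],[0,0,0,0,0.005],[0,0,0,0,0.005],[0,0,0,0,0.005],[0,0,0,0,0.005]])

```text
clock: 45.08
tool_pos: [0.5341, -0.0305, 0.191]
eef_rot: [-0.016, 1.0, -0.001, -0.001]
contact_force: [0.3, -0.2, 3.6]
opening: 0.181
finger_force: 30.5
```

Request:
move_arm(rows=[[0,0,0,0,0.005],[0,0,-0.004,0,0.005],[-0.003,0.0025,0,0,0.005],[0,0,0,0,0.005],[0,0,0,0,0.005],[0,0,0.004,0,0.005],[0,0,0.0,0,0.005],[0,0,0.0,0,0.005]])

```text
clock: 45.75
tool_pos: [0.5368, -0.028, 0.1905]
eef_rot: [-0.016, 1.0, -0.001, -0.001]
contact_force: [-0.3, 0.2, 4.8]
opening: 0.179
finger_force: 30.0
```

Run:
```python
from h import *
plan(.5335,-.028,.043,.029)
```

```text
t45.75 psi -3.110 spin 0.002 shift [0.0033 0.0001 0.0005] alt spin -3.14 tilt [-0.002 -0.001] q7 1.44 F [-0.3  0.2  4.8] open 0.179 ff 29.999112035147846 grasp pt [ 0.5366 -0.0282  0.0435]
```

Request:
move_arm(rows=[[0,0,0,0,0.034],[0,0,0,0,0.034],[0,0,0,0,0.034],[0,0,-0.02,0,0.034],[0,0,-0.03,0,0.034],[0,0,-0.03,0,0.034],[0,0,0,0.11,0.05],[0,0,0,0.11,0.05],[0,0,0,0.11,0.05],[0,0,0,0.11,0.05]])

```text
clock: 46.58
tool_pos: [0.5369, -0.0279, 0.2703]
eef_rot: [0.206, 0.979, -0.001, -0.001]
contact_force: [1.1, -0.6, -0.1]
opening: 0.567
finger_force: 0.0
```

Request:
move_arm(rows=[[0,0,0,0.11,0.05],[0,0,0,0.11,0.05],[0,0,0,0.11,0.05],[0,0,0,0.11,0.05],[0,0,0,0.11,0.05],[0,0,0,0.11,0.05],[0,0,0,0.11,0.05],[0,0,0,0.11,0.05],[0,0,0,0.11,0.05],[0,0,0,0.11,0.05]])

```text
clock: 47.42
tool_pos: [0.5368, -0.0278, 0.27]
eef_rot: [0.687, 0.727, -0.001, -0.001]
contact_force: [0.7, 0.1, -0.2]
opening: 0.564
finger_force: 0.0
```

Request:
move_arm(rows=[[0,0,0,0.11,0.05],[0,0,0,0.083,0.05],[-0.027,-0.0014,0,0,0.05],[-0.03,-0.0014,0,0,0.05],[-0.03,-0.0014,0,0,0.05],[-0.03,-0.0015,0,0,0.05],[-0.03,-0.0015,0,0,0.05],[-0.03,-0.0015,0,0,0.05],[-0.03,-0.0015,0,0,0.05],[0,0,0.02,0,0.05]])

```text
clock: 48.25
tool_pos: [0.4986, -0.24, 0.2534]
eef_rot: [0.755, 0.656, -0.003, 0.005]
contact_force: [0.5, -1.5, 0.6]
opening: 0.566
finger_force: 0.0
```

Request:
move_arm(rows=[[0,0,0,0,0.05],[0,0,0,0,0.05],[0,0,0,0,0.05]])

```text
clock: 48.5
tool_pos: [0.5001, -0.2304, 0.2505]
eef_rot: [0.751, 0.66, -0.001, -0.001]
contact_force: [0.3, -0.4, -0.1]
opening: 0.568
finger_force: 0.0
```

Run:
```python
from h import *
plan(.500,-.232,.037,1.44)
s=snap('top')
for o in blobs(s,.032):
  if abs(o[3][1])<.3: print(*o[:7])
```

```text
t48.50 psi 1.442 spin 0.002 shift [-0.0015  0.0003  0.0665] alt spin -3.14 tilt [-0.003  0.   ] q7 0.70 F [ 0.3 -0.4 -0.1] open 0.568 ff 0.0 grasp pt [ 0.4996 -0.2304  0.1035]
[250, 129] 35 [0.7767, 0.0501] [0.7784, 0.0496, 0.0354] -0.166 [24, 26] 0.04
[235, 166] 238 [0.6486, 0.099] [0.648, 0.0985, 0.0507] 0.72 [56, 56] 0.057
[272, 169] 103 [0.6371, -0.0254] [0.6359, -0.0251, 0.0545] 0.005 [13, 69] 0.06
[255, 170] 101 [0.6346, 0.0309] [0.6352, 0.0308, 0.0546] 0.035 [68, 16] 0.061
[274, 201] 101 [0.53, -0.0311] [0.5301, -0.031, 0.055] 0.009 [13, 67] 0.061
[257, 202] 101 [0.5274, 0.0248] [0.5275, 0.0244, 0.054] 0.044 [67, 16] 0.06
[356, 246] 65 [0.3827, -0.2982] [0.3819, -0.299, 0.0495] 1.254 [43, 16] 0.056
```

Request:
move_arm(rows=[[-0.0015,0,0.02,0,0.05],[0,0,0.02,0,0.05],[0,0,0.016,0,0.05],[0,0,0.0105,0,0.05],[0,0,0,0,0.05],[0,0,0,0,0.05],[0,0,0,0,0.005],[0,0,0,0,0.005],[0,0,0,0,0.005],[0,0,0,0,0.005]])

```text
clock: 49.38
tool_pos: [0.4996, -0.2334, 0.1847]
eef_rot: [0.752, 0.659, -0.001, 0.0]
contact_force: [0.2, 1.2, -0.4]
opening: 0.286
finger_force: 0.0
```

Request:
move_arm(rows=[[0,0,0,0,0.005],[0,0,0,0,0.005],[0,0,-0.01,0,0.005],[0,0,-0.025,0,0.005],[0,0,-0.03,0,0.005],[0,0,-0.025,0,0.005],[0,0,0,0.11,0.005],[0,0,0,0.11,0.005],[0,0,0,0.11,0.005],[0,0,0,0.11,0.005]])

```text
clock: 50.22
tool_pos: [0.4992, -0.2328, 0.2745]
eef_rot: [0.879, 0.477, -0.001, -0.001]
contact_force: [1.3, 0.8, -3.0]
opening: 0.181
finger_force: 30.0
```

Request:
move_arm(rows=[[0,0,0,0.11,0.005],[0,0,0,0.11,0.005],[0,0,0,0.11,0.005],[0,0,0,0.11,0.005],[0,0,0,0.11,0.005],[0,0,0,0.11,0.005],[0,0,0,0.11,0.005],[0,0,0,0.11,0.005],[0,0,0,0.095,0.005],[0.006,-0.022,0,0,0.005]])

```text
clock: 51.05
tool_pos: [0.5035, -0.215, 0.2749]
eef_rot: [1.0, 0.007, -0.001, 0.004]
contact_force: [1.3, -1.2, -3.0]
opening: 0.177
finger_force: 30.0
```

Request:
move_arm(rows=[[0.007,-0.025,0,0,0.005],[0.007,-0.025,0,0,0.005],[0.007,-0.025,0,0,0.005],[0.007,-0.025,0,0,0.005],[0.006,-0.025,0,0,0.005],[0,0,0.02,0,0.005],[0,0,0.015,0,0.005],[0,0,0,0,0.005],[0,0,0,0,0.005],[0,0,0,0,0.005]])

```text
clock: 51.88
tool_pos: [0.5358, -0.0859, 0.2395]
eef_rot: [1.0, 0.012, -0.001, 0.001]
contact_force: [-0.1, 0.2, -4.3]
opening: 0.176
finger_force: 30.0
```

Run:
```python
from h import *
plan(*tw(-.052,-.0925),.042,.029)
```

```text
t51.88 psi 0.024 spin -0.005 shift [ 0.0001 -0.002   0.0505] alt spin 3.14 tilt [-0.002 -0.002] q7 -0.54 F [-0.1  0.2 -4.3] open 0.176 ff 29.998725028708577 grasp pt [ 0.5355 -0.0862  0.0925]
```

Request:
move_arm(rows=[[0,-0.002,0.018,-0.005,0.005],[0,0,0.012,0,0.005],[0,0,0.009,0,0.005],[0,0,0.006,0,0.005],[0,0,0.003,0,0.005],[0,0,0.002,0,0.005],[0,0,0.0005,0,0.005],[0,0,0,0,0.005]])

```text
clock: 52.55
tool_pos: [0.5357, -0.084, 0.1894]
eef_rot: [1.0, 0.014, -0.001, 0.001]
contact_force: [-1.9, -0.2, 3.6]
opening: 0.176
finger_force: 30.0
```

Run:
```python
from h import *
plan(*tw(-.052,-.0925),.042,.029)
```

```text
t52.55 psi 0.029 spin -0.000 shift [ 0.     -0.      0.0004] alt spin 3.14 tilt [-0.001 -0.002] q7 -0.54 F [-1.9 -0.2  3.6] open 0.176 ff 30.008739586919546 grasp pt [ 0.5355 -0.0843  0.0424]
```

Request:
move_arm(rows=[[0,0,0,0,0.034],[0,0,0,0,0.034],[0,0,0,0,0.034],[0,0,-0.02,0,0.034],[0,0,-0.03,0,0.034],[0,0,-0.03,0,0.034],[0,0,0,-0.11,0.05],[0,0,0,-0.11,0.05],[0,0,0,-0.11,0.05],[0,0,0,-0.11,0.05]])

```text
clock: 53.38
tool_pos: [0.5361, -0.0832, 0.2686]
eef_rot: [0.972, 0.236, -0.001, 0.001]
contact_force: [-1.3, -0.1, -0.0]
opening: 0.566
finger_force: 0.0
```

Request:
move_arm(rows=[[0,0,0,-0.11,0.05],[0,0,0,-0.11,0.05],[0,0,0,-0.11,0.05],[0,0,0,-0.11,0.05],[0,0,0,-0.11,0.05],[0,0,0,-0.11,0.05],[0,0,0,-0.091,0.05],[-0.028,-0.008,0,0,0.05],[-0.03,-0.009,0,0,0.05],[-0.03,-0.009,0,0,0.05]])

```text
clock: 54.22
tool_pos: [0.481, -0.1575, 0.2686]
eef_rot: [0.819, 0.574, -0.001, 0.0]
contact_force: [0.7, -0.5, 0.2]
opening: 0.567
finger_force: 0.0
```

Request:
move_arm(rows=[[-0.03,-0.009,0,0,0.05],[-0.03,-0.009,0,0,0.05],[-0.03,-0.009,0,0,0.05],[-0.03,-0.009,0,0,0.05],[-0.03,-0.0085,0.02,0,0.05],[0,0,0,0,0.05],[0,0,0,0,0.05],[0,0,0,0,0.05]])

```text
clock: 54.88
tool_pos: [0.3883, -0.2826, 0.2489]
eef_rot: [0.819, 0.573, -0.001, -0.0]
contact_force: [-0.4, 0.6, -0.7]
opening: 0.566
finger_force: 0.0
```

Run:
```python
from h import *
plan(.388,-.283,.037,1.22)
s=snap('top')
for o in blobs(s,.032): print(*o[:7])
```

```text
t54.88 psi 1.221 spin 0.001 shift [-0.0004  0.      0.0649] alt spin -3.14 tilt [-0.002 -0.001] q7 0.52 F [-0.4  0.6 -0.7] open 0.566 ff 0.0 grasp pt [ 0.3879 -0.2827  0.1019]
[249, 129] 41 [0.7807, 0.05] [0.7794, 0.0502, 0.0352] -0.446 [31, 24] 0.04
[235, 166] 238 [0.6488, 0.0986] [0.648, 0.0985, 0.0506] 1.191 [56, 57] 0.057
[272, 169] 102 [0.6368, -0.0254] [0.636, -0.0252, 0.0552] 0.008 [13, 69] 0.062
[255, 170] 101 [0.6353, 0.031] [0.6352, 0.0308, 0.0542] 0.036 [67, 16] 0.061
[389, 200] 535 [0.5307, -0.4123] [0.5297, -0.411, 0.049] 0.234 [129, 44] 0.057
[291, 199] 107 [0.5355, -0.0873] [0.5348, -0.087, 0.055] 0.013 [70, 16] 0.062
[274, 201] 102 [0.5301, -0.031] [0.5304, -0.0311, 0.0549] 0.002 [13, 67] 0.06
[257, 202] 100 [0.5273, 0.0247] [0.5281, 0.0247, 0.0548] 0.038 [67, 15] 0.061
[446, 210] 309 [0.4954, -0.6016] [0.4958, -0.6015, 0.0374] -1.078 [97, 102] 0.043
[81, 228] 46 [0.4461, 0.5998] [0.4434, 0.6055, 0.0637] -1.087 [10, 42] 0.087
[94, 237] 182 [0.4129, 0.5691] [0.4162, 0.561, 0.0624] -0.009 [49, 66] 0.088
[76, 237] 52 [0.4174, 0.6216] [0.4169, 0.621, 0.0677] -0.075 [8, 29] 0.089
[298, 248] 105 [0.3751, -0.1074] [0.3753, -0.1069, 0.0501] 0.068 [66, 16] 0.058
[346, 242] 41 [0.3945, -0.2656] [0.3944, -0.2651, 0.0497] 1.228 [24, 15] 0.058
[400, 242] 50 [0.3835, -0.4429] [0.3914, -0.4436, 0.05] 0.137 [18, 45] 0.056
[81, 246] 50 [0.3851, 0.5988] [0.3871, 0.6046, 0.0663] 1.081 [46, 11] 0.089
```

Request:
move_arm(rows=[[0,0,0.02,0,0.05],[0,0,0.02,0,0.05],[0,0,0.015,0,0.05],[0,0,0.01,0,0.05],[0,0,0,0,0.05],[0,0,0,0,0.05],[0,0,0,0,0.005],[0,0,0,0,0.005],[0,0,0,0,0.005],[0,0,0,0,0.005]])

```text
clock: 55.77
tool_pos: [0.388, -0.2829, 0.1845]
eef_rot: [0.819, 0.573, -0.001, 0.0]
contact_force: [0.2, 0.1, 0.3]
opening: 0.288
finger_force: 0.0
```

Request:
move_arm(rows=[[0,0,0,0,0.005],[0,0,0,0,0.005],[0,0,0.002,0,0.005],[0.004,0,0,0,0.005],[0.006,0,0,0,0.005],[0.006,0,0,0,0.005],[0.006,0,0,0,0.005]])

```text
clock: 56.35
tool_pos: [0.395, -0.2657, 0.184]
eef_rot: [0.821, 0.571, -0.002, 0.004]
contact_force: [-2.8, -7.2, 20.6]
opening: 0.181
finger_force: 30.0
```

Request:
move_arm(rows=[[0.006,0,0,0,0.005],[0.006,0,0,0,0.005]])

```text
clock: 56.52
tool_pos: [0.3992, -0.2545, 0.184]
eef_rot: [0.821, 0.571, -0.002, 0.005]
contact_force: [-3.1, -7.2, 21.6]
opening: 0.177
finger_force: 30.0
```

Run:
```python
from h import *
plan(.388,-.283,.037,1.22)
```

```text
t56.52 psi 1.216 spin -0.004 shift [-0.0307 -0.0007  0.0002] alt spin 3.14 tilt [ 0.001 -0.01 ] q7 0.50 F [-3.1 -7.2 21.6] open 0.177 ff 30.029132002964616 grasp pt [ 0.3994 -0.2559  0.037 ]
```

Ratio is about 0.31, so fine: three coarse (0.67–0.70) and three fine (0.31–0.37). It goes in the far row, third slot.

Request:
move_arm(rows=[[0,0,-0.01,0,0.005],[0,0,-0.025,0,0.005],[0,0,-0.03,0,0.005],[0,0,-0.03,0,0.005],[0,0,-0.01,0.11,0.005],[0,0,0,0.11,0.005],[0,0,0,0.11,0.005],[0,0,0,0.11,0.005],[0,0,0,0.11,0.005],[0,0,0,0.11,0.005]])

```text
clock: 57.35
tool_pos: [0.3994, -0.2502, 0.2867]
eef_rot: [0.962, 0.274, -0.002, -0.0]
contact_force: [-0.1, 0.1, -4.7]
opening: 0.178
finger_force: 30.0
```

Request:
move_arm(rows=[[0,0,0,0.11,0.005],[0,0,0,0.11,0.005],[0,0,0,0.11,0.005],[0,0,0,0.11,0.005],[0,0,0,0.087,0.005],[0.027,-0.018,0,0,0.005],[0.027,-0.018,0,0,0.005],[0.027,-0.018,0,0,0.005],[0.027,-0.018,0,0,0.005],[0.027,-0.018,0,0,0.005]])

```text
clock: 58.18
tool_pos: [0.5323, -0.1544, 0.2859]
eef_rot: [1.0, 0.017, -0.002, -0.0]
contact_force: [0.3, -0.7, -4.4]
opening: 0.177
finger_force: 30.0
```

Request:
move_arm(rows=[[0.027,-0.018,0,0,0.005],[0.027,-0.018,0,0,0.005],[0.027,-0.018,0,0,0.005],[0.027,-0.018,0,0,0.005],[0,0,0.02,0,0.005],[0,0,0.02,0,0.005],[0,0,0.01,0,0.005],[0,0,0,0,0.005],[0,0,0,0,0.005],[0,0,0,0,0.005]])

```text
clock: 59.02
tool_pos: [0.637, -0.0814, 0.2369]
eef_rot: [1.0, 0.016, -0.001, 0.001]
contact_force: [0.5, -0.0, -3.5]
opening: 0.178
finger_force: 30.0
```

Run:
```python
from h import *
plan(*tw(.052,-.0915),.042,.029)
```

```text
t59.02 psi 0.033 spin 0.004 shift [ 0.0027 -0.0014  0.0479] alt spin -3.14 tilt [-0.002 -0.002] q7 -0.78 F [ 0.5 -0.  -3.5] open 0.178 ff 29.99831687193364 grasp pt [ 0.6368 -0.0817  0.0899]
```

Request:
move_arm(rows=[[0.0027,-0.0014,0.016,0.004,0.005],[0,0,0.012,0,0.005],[0,0,0.009,0,0.005],[0,0,0.005,0,0.005],[0,0,0.003,0,0.005],[0,0,0.002,0,0.005],[0,0,0.001,0,0.005],[0,0,0,0,0.005]])

```text
clock: 59.68
tool_pos: [0.6396, -0.0796, 0.1891]
eef_rot: [1.0, 0.015, -0.001, 0.001]
contact_force: [-1.2, -0.2, 3.0]
opening: 0.178
finger_force: 30.0
```

Run:
```python
from h import *
plan(*tw(.052,-.0915),.042,.029)
```

```text
t59.68 psi 0.029 spin 0.000 shift [0.0001 0.0003 0.0001] alt spin -3.14 tilt [-0.002 -0.001] q7 -0.75 F [-1.2 -0.2  3. ] open 0.178 ff 29.99954106286168 grasp pt [ 0.6393 -0.0798  0.0421]
```

Request:
move_arm(rows=[[0,0,0,0,0.034],[0,0,0,0,0.034],[0,0,0,0,0.034],[0,0,-0.02,0,0.034],[0,0,-0.03,0,0.034],[0,0,-0.03,0,0.034],[0,0,0,-0.1,0.07],[0,0,0,-0.106,0.07],[-0.018,0.029,0,0,0.07],[-0.018,0.029,0,0,0.07]])

```text
clock: 60.52
tool_pos: [0.6193, -0.142, 0.2681]
eef_rot: [0.993, 0.121, -0.0, -0.0]
contact_force: [0.9, -0.7, 0.6]
opening: 0.663
finger_force: 0.0
```

Request:
move_arm(rows=[[-0.018,0.029,0,0,0.07],[-0.018,0.029,0,0,0.07],[-0.018,0.029,0,0,0.07],[-0.018,0.029,0,0,0.07],[-0.018,0.03,0,0,0.07],[-0.018,0.03,0,0,0.07],[-0.019,0.03,0,0,0.07],[-0.019,0.03,0,0,0.07],[0,0,0,0,0.07],[0,0,0,0,0.07]])

```text
clock: 61.35
tool_pos: [0.5294, -0.4107, 0.2691]
eef_rot: [0.993, 0.115, -0.002, 0.002]
contact_force: [-0.9, 0.7, -0.7]
opening: 0.794
finger_force: 0.0
```

Run:
```python
from h import *
plan(.531,-.408,.043,.235)
s=snap('top')
for o in blobs(s,.032): print(*o[:7])
```

```text
t61.35 psi 0.230 spin -0.005 shift [ 0.0025 -0.0025  0.0791] alt spin 3.14 tilt [-0.003 -0.004] q7 -0.21 F [-0.9  0.7 -0.7] open 0.794 ff 0.0 grasp pt [ 0.529  -0.4113  0.1221]
[250, 129] 43 [0.7814, 0.0494] [0.7796, 0.0495, 0.0357] -0.095 [26, 31] 0.041
[235, 166] 237 [0.6491, 0.0988] [0.6481, 0.0985, 0.0508] 0.549 [56, 54] 0.058
[272, 169] 102 [0.6368, -0.0254] [0.6359, -0.0251, 0.0548] 0.003 [13, 69] 0.061
[289, 169] 104 [0.6368, -0.0821] [0.6363, -0.082, 0.0546] -0.003 [14, 68] 0.06
[255, 170] 100 [0.635, 0.031] [0.6355, 0.0309, 0.0544] 0.029 [67, 16] 0.061
[385, 185] 111 [0.5791, -0.4001] [0.5798, -0.3994, 0.0488] -1.36 [29, 42] 0.056
[291, 199] 107 [0.5352, -0.0874] [0.5348, -0.087, 0.054] 0.013 [70, 16] 0.062
[274, 201] 102 [0.5302, -0.0311] [0.5304, -0.0311, 0.0544] 0.004 [13, 66] 0.061
[257, 202] 101 [0.5271, 0.0247] [0.5278, 0.0246, 0.0554] 0.044 [67, 16] 0.061
[448, 214] 225 [0.4859, -0.6061] [0.4828, -0.6089, 0.0374] -1.102 [77, 100] 0.043
[89, 237] 270 [0.4152, 0.5823] [0.4153, 0.5773, 0.0628] -1.512 [74, 78] 0.089
[74, 238] 73 [0.4084, 0.628] [0.4124, 0.6262, 0.0697] -0.741 [21, 42] 0.088
[298, 248] 104 [0.3751, -0.1075] [0.3754, -0.107, 0.0507] 0.068 [66, 16] 0.056
[399, 248] 131 [0.3717, -0.4415] [0.3721, -0.4397, 0.0484] -0.133 [19, 69] 0.055
```

Request:
move_arm(rows=[[0.0025,-0.0025,0.02,-0.005,0.07],[0,0,0.025,0,0.07],[0,0,0.02,0,0.07],[0,0,0.0141,0,0.07],[0,0,0,0,0.07],[0,0,0,0,0.07],[0,0,0,0,0.02],[0,0,0,0,0.02],[0,0,0,0,0.02],[0,0,0,0,0.02]])

```text
clock: 62.23
tool_pos: [0.5334, -0.4051, 0.1907]
eef_rot: [0.993, 0.12, -0.001, 0.002]
contact_force: [0.3, -2.1, 0.8]
opening: 0.519
finger_force: 0.8
```

Request:
move_arm(rows=[[0,0,0,0,0.02],[0,0,0,0,0.02],[0,0,-0.01,0,0.02],[0,0,-0.02,0,0.02],[0,0,-0.03,0,0.02],[0,0,-0.03,0,0.02],[0,0,-0.01,0.1,0.02],[0,0,0,0.106,0.02],[0,0,0,0,0.02],[0,0,0,0,0.02]])

```text
clock: 63.07
tool_pos: [0.5331, -0.4033, 0.2888]
eef_rot: [1.0, 0.019, -0.002, -0.001]
contact_force: [-0.2, 0.7, -3.0]
opening: 0.448
finger_force: 30.0
```

Run:
```python
from h import *
plan(*tw(-.0315,.09),.047,.029)
```

```text
t63.07 psi 0.038 spin 0.009 shift [ 0.0328 -0.5015  0.0953] alt spin -3.13 tilt [-0.005  0.001] q7 -0.38 F [-0.2  0.7 -3. ] open 0.448 ff 29.99945822171867 grasp pt [ 0.5324 -0.4032  0.1418]
```

Request:
move_arm(rows=[[0.0019,-0.0295,0,0.006,0.02],[0.0019,-0.0295,0,0,0.02],[0.0019,-0.0295,0,0,0.02],[0.0019,-0.0295,0,0,0.02],[0.0019,-0.0295,0,0,0.02],[0.0019,-0.0295,0,0,0.02],[0.0019,-0.0295,0,0,0.02],[0.0019,-0.0295,0,0,0.02],[0.0019,-0.0295,0,0,0.02],[0.0019,-0.0295,0,0,0.02]])

```text
clock: 63.9
tool_pos: [0.5431, -0.1072, 0.2884]
eef_rot: [1.0, 0.016, -0.002, 0.0]
contact_force: [0.5, -0.3, -4.5]
opening: 0.453
finger_force: 30.0
```

Request:
move_arm(rows=[[0.0019,-0.0295,0,0,0.02],[0.0019,-0.0295,0,0,0.02],[0.0019,-0.0295,0,0,0.02],[0.0019,-0.0295,0,0,0.02],[0.0019,-0.0295,0,0,0.02],[0.0019,-0.0295,0,0,0.02],[0.0019,-0.0295,0,0,0.02],[0,0,0,0,0.02],[0,0,0,0,0.02],[0,0,0,0,0.02]])

```text
clock: 64.73
tool_pos: [0.5506, 0.0975, 0.2884]
eef_rot: [1.0, 0.015, -0.002, 0.001]
contact_force: [0.5, -0.7, -3.3]
opening: 0.451
finger_force: 30.0
```

Run:
```python
from h import *
plan(*tw(-.0315,.09),.048,.029)
```

```text
t64.73 psi 0.031 spin 0.002 shift [ 0.0008 -0.0018  0.0934] alt spin -3.14 tilt [-0.004 -0.002] q7 -0.97 F [ 0.5 -0.7 -3.3] open 0.451 ff 29.9989172257483 grasp pt [0.55   0.0971 0.1414]
```

Request:
move_arm(rows=[[0.0008,-0.0018,0.02,0.002,0.02],[0,0,0.025,0,0.02],[0,0,0.02,0,0.02],[0,0,0.012,0,0.02],[0,0,0.008,0,0.02],[0,0,0.004,0,0.02],[0,0,0.003,0,0.02],[0,0,0.0015,0,0.02],[0,0,0,0,0.02]])

```text
clock: 65.48
tool_pos: [0.5518, 0.0989, 0.1959]
eef_rot: [1.0, 0.013, -0.001, 0.001]
contact_force: [0.6, -1.0, -3.2]
opening: 0.447
finger_force: 30.0
```

Run:
```python
from h import *
plan(*tw(-.0315,.09),.048,.029)
snap('scene','s2.png')
```

```text
t65.48 psi 0.026 spin -0.003 shift [-0.0009 -0.0001  0.0009] alt spin 3.14 tilt [-0.002 -0.002] q7 -0.90 F [ 0.6 -1.  -3.2] open 0.447 ff 29.999127723276615 grasp pt [0.5516 0.0987 0.0489]
```

View pics/s2.png

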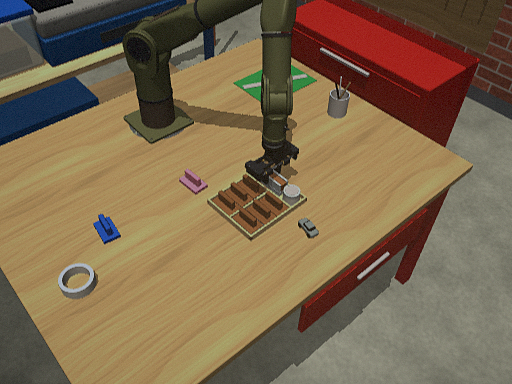

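The edger (around (277,183)) is in the well beside the tin, just off the floor. I'll lower the last bit, release and rise.

Request:
move_arm(rows=[[-0.001,0,0.001,-0.003,0.02],[0,0,0.001,0,0.02],[0,0,0,0,0.02],[0,0,0,0,0.02]])

```text
clock: 65.87
tool_pos: [0.5513, 0.0992, 0.1956]
eef_rot: [1.0, 0.015, 0.001, 0.0]
contact_force: [-1.0, 0.5, 12.1]
opening: 0.452
finger_force: 30.0
```

Request:
move_arm(rows=[[0,0,0,0,0.055],[0,0,0,0,0.055],[0,0,0,0,0.055],[0,0,-0.02,0,0.055],[0,0,-0.03,0,0.055],[0,0,-0.03,0,0.055],[0,0,-0.03,0,0.055],[0,0,-0.03,0,0.055],[0,0.03,0,0,0.055],[0,0.03,0,0,0.055]])

```text
clock: 66.7
tool_pos: [0.5534, 0.0412, 0.3349]
eef_rot: [1.0, 0.018, 0.001, 0.0]
contact_force: [0.5, -1.5, -0.8]
opening: 0.622
finger_force: 0.0
```

Request:
move_arm(rows=[[0,-0.03,0,0,0.055],[0,-0.03,0,0,0.055],[0,-0.03,0,0,0.055],[0,-0.03,0,0,0.055],[0,-0.03,0,0,0.055],[0,-0.03,0,0,0.055],[0,-0.03,0,0,0.055],[0,-0.03,0,0,0.055],[0,-0.03,0,0,0.055],[0,-0.03,0,0,0.055]])

```text
clock: 67.53
tool_pos: [0.5432, 0.3411, 0.3328]
eef_rot: [1.0, 0.015, -0.001, 0.001]
contact_force: [1.5, 1.1, 0.2]
opening: 0.627
finger_force: 0.0
```

Run:
```python
from h import *
plan(*tw(-.0315,.09),.048,.029)
s=snap('top','t4.png')
for o in blobs(s,.032):
  q=np.array(o[3][:2])+[.001,.0035]-TC;c,n=np.cos(TA),np.sin(TA)
  if abs(o[3][1])<.3: print(*o[:7],'tray',round(c*q[0]+n*q[1],4),round(-n*q[0]+c*q[1],4))
cv2.imwrite('pics/t4c.png',cv2.resize(s['color'][120:260,170:370,::-1],None,fx=3,fy=3))
```

```text
t67.53 psi 0.030 spin 0.001 shift [0.001  0.242  0.1382] alt spin -3.14 tilt [-0.003 -0.002] q7 -1.51 F [1.5 1.1 0.2] open 0.627 ff 0.0 grasp pt [0.5428 0.3409 0.1858]
[249, 128] 36 [0.7823, 0.0498] [0.7815, 0.0507, 0.0351] -0.354 [23, 32] 0.039 tray 0.1987 0.0385
[235, 166] 242 [0.6487, 0.0987] [0.6477, 0.0982, 0.0503] 0.671 [54, 56] 0.057 tray 0.0663 0.0898
[272, 169] 101 [0.6368, -0.0254] [0.6365, -0.0252, 0.055] 0.014 [13, 68] 0.061 tray 0.0516 -0.0332
[289, 169] 103 [0.6369, -0.0821] [0.6366, -0.0821, 0.0548] 0.001 [14, 69] 0.062 tray 0.05 -0.0901
[255, 170] 100 [0.6344, 0.031] [0.6354, 0.0309, 0.0545] 0.03 [67, 16] 0.061 tray 0.0521 0.0229
[236, 196] 486 [0.548, 0.0954] [0.5472, 0.0954, 0.0542] 0.031 [128, 40] 0.062 tray -0.0342 0.0899
[291, 199] 109 [0.5352, -0.087] [0.5347, -0.0869, 0.0537] 0.015 [70, 16] 0.06 tray -0.052 -0.0919
[274, 201] 103 [0.5304, -0.0295] [0.5305, -0.0311, 0.0548] -0.001 [17, 67] 0.061 tray -0.0546 -0.036
[257, 202] 102 [0.5274, 0.0246] [0.5277, 0.0245, 0.0551] 0.048 [68, 16] 0.061 tray -0.0558 0.0196
[298, 248] 105 [0.375, -0.1074] [0.3754, -0.107, 0.0505] 0.066 [66, 16] 0.056 tray -0.2118 -0.1074
```

View pics/t4c.png

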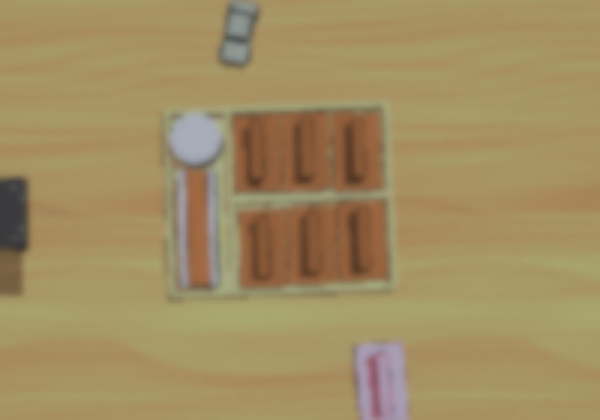

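The crop shows all six pads seated in their two rows, and the tin (195,138) and edger (197,228) in the well. Heights all match the tray floor, so I'm handing in.

Run:
```python
from h import *
print(r.finish_job())
```

```text
the job is handed in; nothing more can be done
None
```

The kit is put away and the job handed in at about 68 s: three coarse pads in the near row, three fine in the far row, and the tin and edger in the side well. The last camera check showed everything at floor height and in place; the hand-in gave no verdict. The drag ratios (about 0.7 coarse, 0.35 fine) fell outside the stated ranges, so I sorted the pads by the clear gap between the two groups.

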